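# Load a vial tray into the autosampler

## Task

Load the full vial tray that stands on the bench into the free lane of the autosampler: set it on the loading ledge, nose first, slide it along the lane under the front lip until it is fully home against the back stop, then swing the hood fully down. Keep the tray upright all the way, and leave the trays already loaded and everything else on the bench where they are.

Things in the scene. Friction and masses are not known exactly. Their poses are not given: they have to be found in the camera images.
- tray: the full vial tray on the bench: black, 144 long (x, -72 to 72), 58 wide (y), about 0.3 kg, with 15 vials (3 by 5, fixed in it, green and blue caps) to 48 high. Origin: centre of its underside, z up, +x to the nose. From x = -40 to 62 a block 34 high; nose (x 62 to 72) narrowed to 46 wide, 30 high; handle end (x -72 to -40) a low step 16 high with an upright fin
- tray_grip (a point): the tray's balance point, 10 ahead of its origin (tray x = 10), 27 above its underside, inside the 34 high block: grip here across the 58 width to carry it, with the fingertips 15 or more above its underside so that they clear the lane's rails
- tray_fin (a point): middle of the tray's grip fin: 28 long along the tray, 10 thick, from 16 to 46 above the underside; this point is at tray x = -56, 36 above the underside. The tray can be pushed by the fin's flat end (at tray x = -70) with shut fingers, or pinched by it
- sampler: the autosampler, fixed, white, 345 wide (y), 475 deep, 200 high. Origin on the bench under the middle of the front lip's face; +x points into it. Loading ledge at x = -165 to 0: flat deck 35 above the bench, open above while the hood is up. Housing at x = 0 to 310. The lip over the bay (x = 0 to 100) spans heights 96 to 145. Three lanes centred at y = -85, 0, 85
- lane: the free lane (any of the three): two aluminium rails 9 high, 4 thick, 63 apart inside, on the deck. Origin on the deck (35 above the bench) where the tray's origin lies when fully home, same axes; +x inwards. Rails straight from x = -13 to a back stop at x = 72 (26 high), flared from x = -52 to -13 to about 77 apart. Lip's face at x = -7, ledge's edge at x = -172
- lane_mouth (a point): where to set the tray's origin down: on the lane's middle line, on the deck, 100 in front of home (lane x = -100). Here the tray stands wholly on the ledge, nose in the flare, 21 short of the lip. When home, its handle end stands 65 out in front of the lip; room above the ledge is free up to the open hood
- hood (a joint): angle of the hood, rad: 0 fully down on its stop, 2.05 to 2.35 at the start (standing open), 2.45 upper stop. A smoked panel in a white frame as wide as the sampler, hinged along the top of the front lip; shut, it slopes 20 degrees down to the front. The stiff hinge (0.55 N m) keeps it where it is left; 4 to 6 N at the bar moves it
- hood_axis (a point): middle of the hood's hinge line, 148 above the bench over the sampler's origin; the line runs along the sampler's y axis
- hood_bar (a point): middle of the hood's round steel grip bar, 10 thick, 130 long, parallel to the hinge line and 168 from it, 39 clear of the hood's edge. Pinch it from above, a finger each side (open only to about 30: wider fingers catch the hood's edge), or push it; it turns in the grasp. Height 148 + 168 sin(a - 0.349), distance in front of the hinge 168 cos(a - 0.349), a = hood's angle
- tray_b: a full tray like the first, already home in one lane. Leave it. Origin as for the tray
- tray_c: a full tray like the first, already home in another lane. Leave it. Origin as for the tray
- tray_empty: an empty tray of the same shape with 15 open holes, its top 34 high, on the bench beside the full one. Leave it. Origin as for the tray
- vial_1: a loose capped vial standing on the bench, 15 across, 47 high. Origin: centre of its underside
- vial_2: another loose capped vial, the same
- bottle: an amber bottle, 86 across, 180 high. Origin: centre of its underside
- beaker: a glass beaker, 72 across, 95 high. Origin: centre of its underside
- cap_jar: a jar, 68 across, 75 high. Origin: centre of its underside
- crimper: hand crimping pliers lying on the bench, about 155 long, 20 high. Origin: near the middle, on the bench
There are look-alikes about, which are no part of the job. Leave any purple look-alike of the tray alone.

How it is judged (in metres and radians):
On the way:
1. the full tray is home in the free lane, nose first, while the hood is still up (x of tray in the frame of lane between -0.005 and 0.005 m and y of tray in the frame of lane between -0.006 and 0.006 m and x of tray_fin in the frame of lane below -0.04 m and angle between tray's own z axis and vertical below 0.06 rad and value of joint hood above 0.5 rad), for 0.2 s.
At the end, for the whole second after the job is handed in: The full tray lies flat on the deck in the free lane, nose inwards, within 5 mm of the back stop and at rest, and the hood is down to within 0.06 rad of its stop (x of tray in the frame of lane between -0.005 and 0.005 m and y of tray in the frame of lane between -0.006 and 0.006 m and x of tray_fin in the frame of lane below -0.04 m and z of tray in the frame of lane below 0.004 m and angle between tray's own z axis and vertical below 0.06 rad and linear speed of tray below 0.01 m/s and value of joint hood below 0.06 rad); the robot touches nothing.
It fails at once if the full tray is tipped by more than 30 degrees (angle between tray's own z axis and vertical above 0.52 rad).
It fails at once if a tray already loaded is moved by more than 10 mm (distance of any of tray_b, tray_c from where it was at the start of the episode above 0.01 m).
It fails at once if the empty tray or something else on the bench is moved by more than 25 mm or knocked over (distance of any of tray_empty, vial_1, vial_2, bottle, beaker, cap_jar, crimper from where it was at the start of the episode above 0.025 m or angle between any of vial_1, vial_2, bottle, beaker, cap_jar's own z axis and vertical above 0.5 rad).
It also fails if it takes over 70 s, if anything falls off the work surface, if the arm or the gripper's body presses on something with over 40 N, if the wrist force passes 120 N, or if a joint passes its speed limit or range.

## Robot

A 6-joint arm with a two-finger parallel gripper is mounted at the origin on the work surface. World frame = base frame: x ahead of the robot, y to its left, z up, the work surface at z = 0. Lengths are in m, angles in degrees, forces in N, time in s.
With the tool pointing down it reaches from about 0.25 to 0.725 m from the base axis. Payload 9.7 kg.
Tool frame: the origin (TCP) lies on the centre line of the jaws, within the pads' length; the fingertips stand 19 mm ahead of it and the grasp point (between the pads) is the TCP; z points along the fingers, y is the direction in which the jaws open and shut (so a half turn about z gives the same grasp; the last joint's range is limited). The gripper opens to 85 mm and grips with 20 to 120 N. Pads are 22 mm wide; open, the fingers measure 114 mm over their backs; the gripper's body (76 mm by 85 mm) begins 54 mm behind the grasp point. The pads swing forward as they close: fully open they stand 13 mm farther back than shut.
Start: joints at [-64.229, 4.979, 10.078, 95.1, 0, 90], TCP at [0.239, -0.495, 0.25] pointing down, gripper open.
Joint ranges: [-179.16, 179.16], [-48.56, 103.87], [-65.8, 70.77], [-126.05, 130.52], [-82.76, 87.17], [-180, 180]. Speed limits (degrees/s): [127.2, 127.2, 147.25, 180, 180, 180].

## Interface

Orientations are given as [roll, pitch, yaw] about the fixed x, y, z axes, in that order (R = Rz(yaw) Ry(pitch) Rx(roll)).
In Python, from workcell import bot gives the robot as it stands.
- The arm moves only by the tool servo_tool, never from a script. Its argument "motion" is a list that holds one entry, the list of rows, each a list of 6 numbers: the shift along the tool's x, y, z in mm, then the turn, a rotation vector about the tool's x, y, z in rad. A call has 1 to 5 rows; each row shifts and turns the commanded pose from where the row before left it, along the tool's axes as they then stand; what a row does not reach is not made up. A row lasts 1/10 s, in which the tool goes at most 50 mm and 8.59 degrees, less where a joint would pass 70% of its speed; a pose out of reach is approached as far as the arm can. A call is refused whole if a number of a shift passes 50 or a number of a turn 0.15, either way. A call with a gripper value outside its range is refused whole. "gripper" is the finger opening in mm, from 0 to 85.4, set as the call begins (left out, the last holds). The fingers move at their own pace and stop on an object; "newtons" is the grip in N (left out, the last holds). Time passes only in rows, so rows that do not move let the fingers close. It gives the time, the measured TCP pose, the force and the opening at its end, in the units of the state.
- bot.get_obs(): the state, without advancing time (a new reading comes with each control period).
- bot.camera(name): name is "scene" or "top" or "wrist"; returns a dict with "color" (480x640x3 uint8, red, green, blue), "fx", "fy", "cx", "cy" (pixels), "k1" (the pictures are not rectified: a ray, as slopes to the right and down, at radius r is drawn at 1 + k1 r^2 times it, then the intrinsics apply), "R" (3x3) and "t" (3): a world point X has camera coordinates R X + t. Camera axes: x right, y down, z forward; pixel columns grow to the right and rows downward; lengths in m; the calibration is good to about 2 mm. A picture is of the moment at which its call begins. There is no depth.
- bot.job_done(): hands the job in, once; it reports no verdict.
Trained networks look in a picture, given as the dict that the camera call returned (one of the last four; its "shot" number tells which), for a name from the list of things; names that differ only in an ending like _2 or _b are one class to them, and where a whole thing is asked for, a point or a joint stands for the part that bears it (a point fixed in the world has none). Each returns a list of dicts, best first, with "confidence" (0 to 1); they miss things now and then, are a little off and sometimes report something else, mostly with a low value. They report only what shows in the picture. A call takes as long as a camera call. They do not tell look-alikes from the thing itself.
- bot.look_for(picture, label): "rect" ([left, top, width, height] in pixels, round what is visible of it).
The state is a dict: "time": time; "q": joint angles; "qd": joint speeds; "joint_efforts": joint torques, N m; "ee_pos": TCP position; "tcp_rot": TCP orientation; "wrist_force": force on the tool from outside, world axes, zero at the start; "torque": the same for the moment, N m; "opening": finger opening in m.
Only numpy, scipy, OpenCV 4.12 (cv2) and the standard library are available. Lean on these libraries where they do the work, as an engineer would, in place of code of your own. Each camera call takes 0.05 s, during which the arm holds its last target.

## Working session

There is one attempt and no reset: what is moved stays moved. The work goes in short steps, Python scripts to look and compute and a tool call to move; the robot and the scene stay as the last step left them, time stands still between calls to the robot, and variables do not carry over. Pictures are saved under pics/ and viewed, and the job is handed in when it is done.

Besides the shell and the picture viewer there is one more tool, called after ">>>" as name([rows], argument=value, ...), one row to a line, values as JSON. servo_tool: Moves the arm, as the interface text tells. Its arguments: {"type":"object","properties":{"motion":{"type":"array","items":{"type":"array","items":{"type":"array","items":{"type":"number"}}}},"gripper":{"type":"number"},"newtons":{"type":"number"}},"required":["motion"]}

```bash
ls; mkdir -p pics
python3 - <<'E'
from workcell import bot
import cv2
print(bot.get_obs())
for n in("scene","top"):
    p=bot.camera(n); cv2.imwrite(f"pics/{n}0.png",p["color"][:,:,::-1])
    print({k:v for k,v in p.items() if k!="color"})
    for l in("tray","sampler","hood","hood_bar","tray_empty","tray_fin","lane"):
        try: print(l,[(x["rect"],round(x["confidence"],2)) for x in bot.look_for(p,l)])
        except Exception as e: print(l,e)
E
```

```text
pics
{'time': 0.0, 'q': array([-6.42308142e+01,  5.01174152e+00,  1.00336097e+01,  9.51012730e+01,
        1.29322605e-03,  9.00014292e+01]), 'qd': array([-0.03537259, -0.00754818, -0.08248607, -0.03422603, -0.10102461,
       -0.04889797]), 'joint_efforts': array([ 2.71482182e-03, -5.20384204e+01,  4.64804971e+01,  1.64380803e-02,
        2.21032997e-04,  3.57215612e-06]), 'ee_pos': array([ 0.23902041, -0.49510302,  0.24956935]), 'tcp_rot': array([-1.79920595e+02, -1.29124414e-03,  2.57677548e+01]), 'wrist_force': array([ 0.26727365, -0.44415379,  0.52021545]), 'torque': array([-0.01451106,  0.00010301, -0.01382745]), 'opening': 0.08523443749547133}
{'fx': 578.0936759227776, 'fy': 578.0936759227776, 'cx': 316.1365146856854, 'cy': 241.1560305272995, 'k1': 0.014325342025417544, 'R': array([[ 0.51750087,  0.85564483, -0.00804814],
       [ 0.72521762, -0.44357058, -0.52659714],
       [-0.45415004,  0.26667782, -0.85007687]]), 't': array([-0.23905739, -0.34864606,  1.49388735]), 'shot': 1}
tray [([394.0, 196.1, 54.1, 43.6], 0.82), ([230.2, 312.7, 74.3, 58.1], 0.67), ([418.7, 224.7, 55.
[... 710 characters left out ...]
.01868193, -0.09891849],
       [ 0.09946229,  0.03085157, -0.99456294]]), 't': array([-0.02070043,  0.54009842,  1.01154403]), 'shot': 2}
tray [([364.9, 175.9, 66.9, 29.5], 0.94), ([199.0, 199.5, 36.3, 32.4], 0.66), ([384.3, 115.2, 66.1, 35.2], 0.65), ([375.4, 328.5, 71.9, 42.8], 0.63), ([201.4, 166.0, 38.1, 27.2], 0.61)]
sampler [([25.5, 112.1, 257.1, 187.1], 0.6)]
hood [([140.5, 109.5, 56.7, 185.5], 0.6), ([363.4, 174.3, 67.4, 33.9], 0.4)]
hood_bar [([146.0, 113.7, 52.0, 179.8], 0.71)]
tray_empty [([335.6, 245.7, 64.0, 43.5], 0.9)]
tray_fin [([379.2, 328.6, 67.0, 43.2], 0.93), ([360.9, 174.6, 70.3, 32.0], 0.84), ([197.9, 236.6, 31.9, 34.5], 0.39)]
lane [([198.4, 234.7, 30.5, 35.4], 0.69)]
```

View pics/scene0.png

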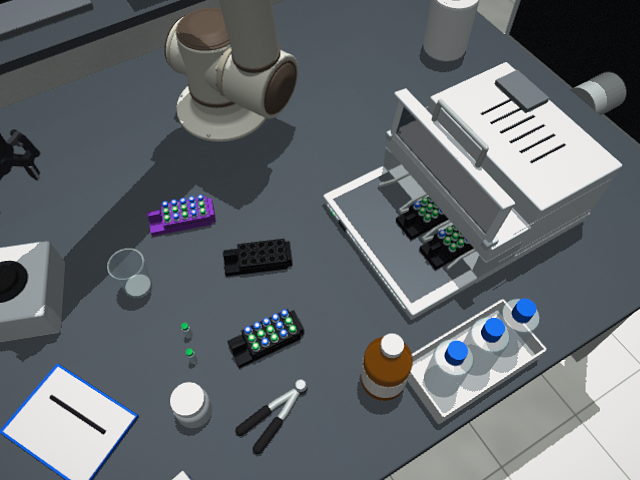

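View pics/top0.png

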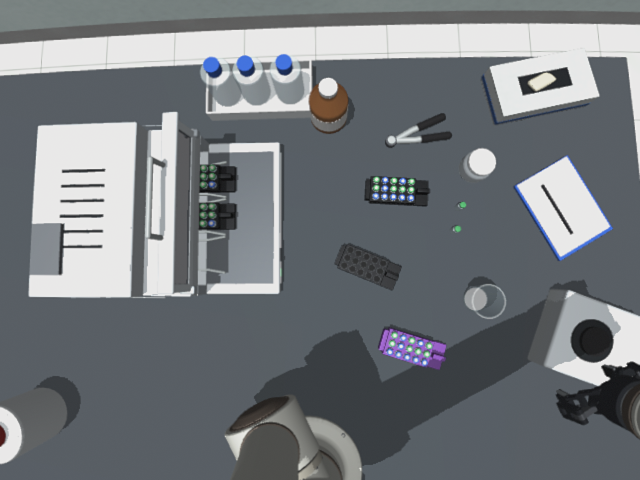

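The scene shows the full tray with its fin to the right in the top view, at (397,190). The sampler is at the left, and its free lane is the one nearest the robot, at (212,250) in the top view. Next I zoom in.

```bash
cat > h.py <<'E'
from workcell import bot
import cv2, numpy as np
from scipy.optimize import least_squares
def Rxyz(r):
    from scipy.spatial.transform import Rotation as Ro
    return Ro.from_euler('xyz',r,degrees=True).as_matrix()
def proj(p,X):
    X=np.atleast_2d(X); c=X@np.array(p["R"]).T+p["t"]; s=c[:,:2]/c[:,2:]
    s=s*(1+p["k1"]*(s**2).sum(1,keepdims=True))
    return np.c_[s[:,0]*p["fx"]+p["cx"],s[:,1]*p["fy"]+p["cy"]]
def ray(p,uv):
    d=np.array([(uv[0]-p["cx"])/p["fx"],(uv[1]-p["cy"])/p["fy"]]);s=d.copy()
    for _ in range(20): s=d/(1+p["k1"]*(s@s))
    R=np.array(p["R"]); return -R.T@np.array(p["t"]), R.T@np.r_[s,1]
def onz(p,uv,z):
    o,d=ray(p,uv); return o+d*(z-o[2])/d[2]
def crop(p,x,y,w,h,k,name):
    im=cv2.resize(p["color"][y:y+h,x:x+w,::-1],None,fx=k,fy=k,interpolation=cv2.INTER_CUBIC)
    cv2.imwrite(name,im)
def pose(xy,yaw,pts,z0=0):
    c,s=np.cos(yaw),np.sin(yaw); pts=np.atleast_2d(pts)
    return np.c_[xy[0]+c*pts[:,0]-s*pts[:,1],xy[1]+s*pts[:,0]+c*pts[:,1],pts[:,2]+z0]
E
python3 - <<'E'
from h import *
import pickle
d={}
for n in("scene","top"): d[n]=bot.camera(n)
pickle.dump(d,open("p0.pkl","wb"))
p=d["top"]
crop(p,350,160,100,75,8,"pics/t_tray.png")
crop(p,130,100,160,110,5,"pics/t_sa.png")
crop(p,130,200,160,110,5,"pics/t_sb.png")
s=d["scene"]
crop(s,220,295,100,75,8,"pics/s_tray.png")
crop(s,310,80,200,150,4,"pics/s_sa.png")
crop(s,310,180,200,150,4,"pics/s_sb.png")
for uv in [(397,190)]: print(onz(p,uv,.04))
E
```

```text
[ 0.62120949 -0.20923693  0.04      ]
```

View pics/t_tray.png

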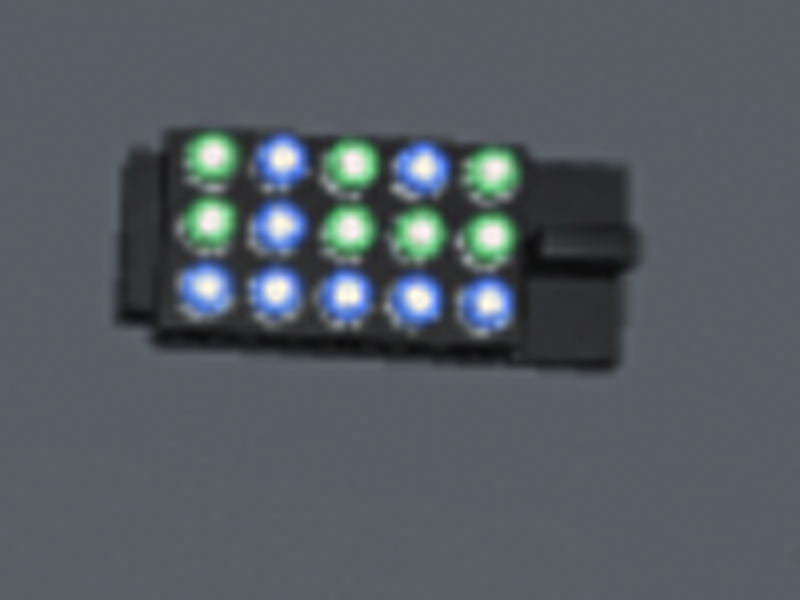

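View pics/t_sa.png

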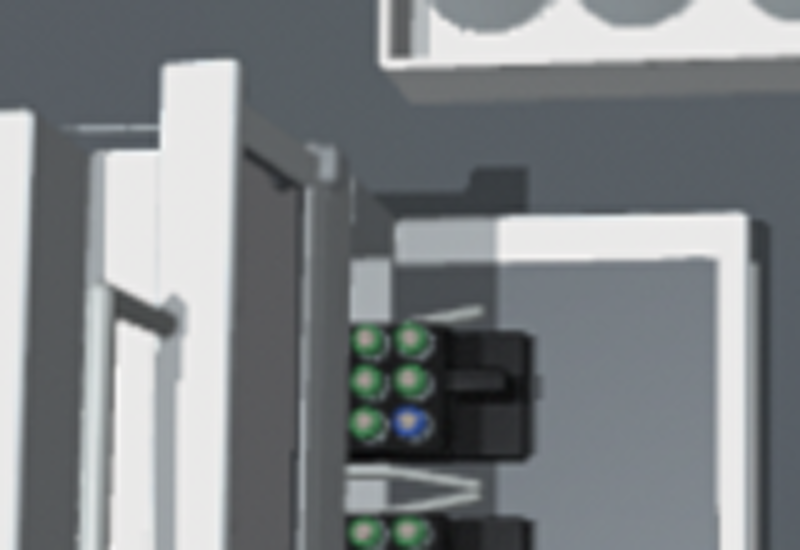

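View pics/t_sb.png

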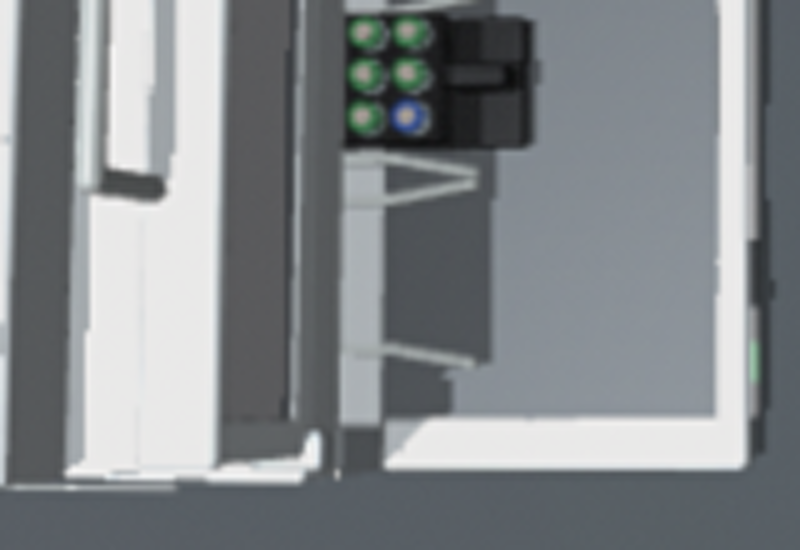

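View pics/s_tray.png

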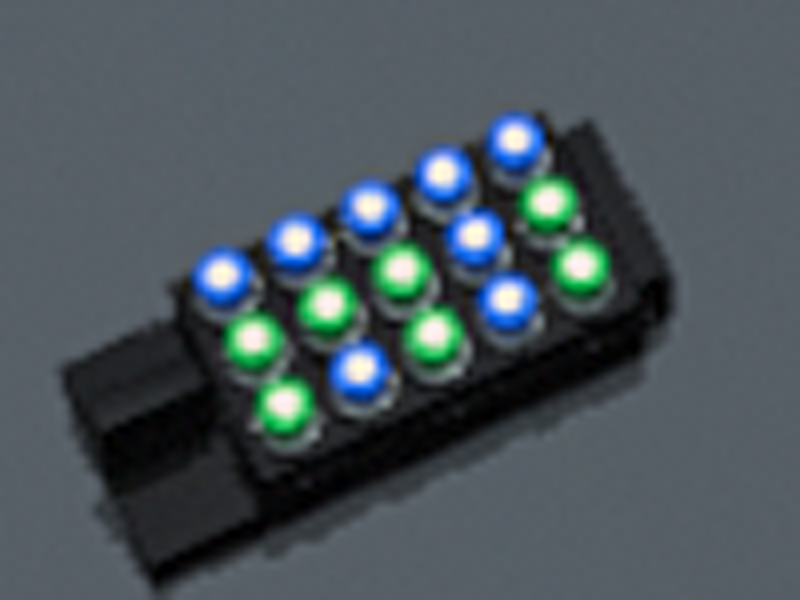

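View pics/s_sa.png

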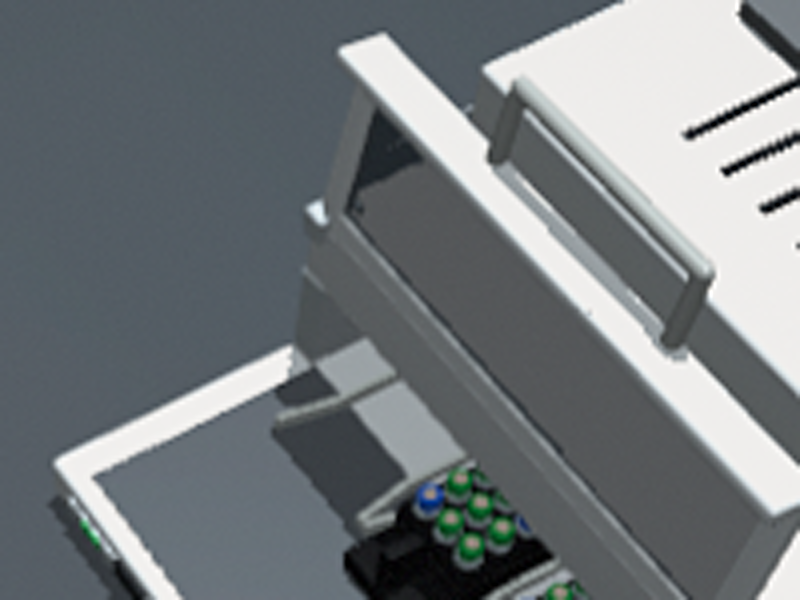

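View pics/s_sb.png

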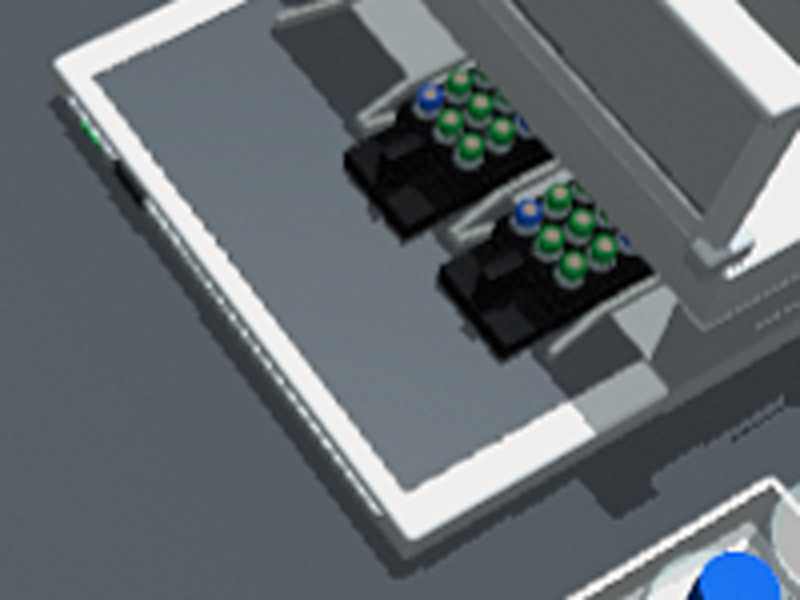

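```bash
cat > fit0.py <<'E'
from h import *
import pickle
d=pickle.load(open("p0.pkl","rb")); T,S=d["top"],d["scene"]
u=lambda pts,ox,oy,k:(np.array(pts,float)+.5)/k-.5+[ox,oy]
# tray
tc=u([(212,156),(283,158),(352,164),(422,168),(494,172),(210,222),(279,226),(350,230),(420,235),(490,238),(206,288),(275,292),(347,296),(417,300),(487,303)],350,160,8)
sc=u([(580,267),(507,300),(434,335),(358,371),(285,405),(547,203),(475,238),(401,270),(327,305),(253,340),(515,140),(443,175),(370,208),(296,241),(222,276)],220,295,8)
def model(v):
    pts=[[11+(2-i)*v[3]*1e3, j*v[4]*1e3,47] for j in(-1,0,1) for i in range(5)]
    return pose(v[:2],v[2],np.array(pts)/1e3)
th=u([(628,163)],350,160,8); sh=u([(65,370)],220,295,8)
def res(v,sep=False):
    m=model(v)
    hT=pose(v[:2],v[2],[[-.072,-.029,.016]]);hS=pose(v[:2],v[2],[[-.072,.029,.016]])
    R=[proj(T,m)-tc,proj(S,m)-sc,proj(T,hT)-th,proj(S,hS)-sh]
    return R if sep else np.concatenate([r.ravel() for r in R])
r=least_squares(res,[.62,-.2,np.pi/2,.019,.018]); print("tray",r.x[:2],np.degrees(r.x[2]),r.x[3:],[ (a.mean(0).round(2),abs(a).max().round(2)) for a in res(r.x,1)])
print("T cam",-np.array(T["R"]).T@T["t"],"S cam",-np.array(S["R"]).T@S["t"])
# sampler
tp=np.r_[u([(748,468)],130,200,5),u([(748,213)],130,100,5)]; sp=u([(55,65),(412,540)],310,180,4)
C=np.array([[-.165,.1725,.035],[-.165,-.1725,.035]])
def rs(v,sep=False):
    m=pose(v[:2],v[2],C); R=[proj(T,m)-tp,proj(S,m)-sp]
    return R if sep else np.concatenate([x.ravel() for x in R])
r2=least_squares(rs,[.6,.2,np.pi/2]); v=r2.x; print("sampler",v[:2],np.degrees(v[2]),rs(v,1))
for p,uv in zip((T,T,S,S),[*tp,*sp]): print(onz(p,uv,.035))
print("mouth",pose(v[:2],v[2],[[-.093,.085,.035]]),"home",pose(v[:2],v[2],[[.007,.085,.035]]))
# bar
for p,n,ends in((S,'s',u([(520,85),(708,270)],310,80,4)),(T,'t',np.r_[u([(96,290)],130,100,5),u([(90,190)],130,200,5)])):
  for a in np.arange(2.0,2.45,.05):
    b=pose(v[:2],v[2],[[-.168*np.cos(a-.349),y,.148+.168*np.sin(a-.349)] for y in(.065,-.065)])
    print(n,a.round(2),proj(p,b).round(1).tolist(),ends.round(1).tolist())
E
python3 fit0.py
```

```text
tray [ 0.62308497 -0.21213045] 85.92655435410423 [0.01952381 0.01862655] [(array([0.5 , 0.04]), np.float64(0.71)), (array([ 0.48, -0.15]), np.float64(0.67)), (array([0.52, 0.31]), np.float64(0.52)), (array([-0.83, -0.41]), np.float64(0.83))]
T cam [ 0.43642288 -0.06198476  1.05879606] S cam [ 1.05500568 -0.34848754  1.08439909]
sampler [0.56965052 0.22115565] 89.60314147678594 [array([[ 0.04737248, -0.03766713],
       [ 0.04756108, -0.85776742]]), array([[-0.71113194, -1.57436189],
       [ 0.31847273,  0.43274932]])]
[0.39593013 0.05746061 0.035     ]
[0.73898094 0.05508448 0.035     ]
[0.40057511 0.05642885 0.035     ]
[0.73992294 0.05498108 0.035     ]
mouth [[0.4840084  0.12874663 0.035     ]] home [[0.48470104 0.22874423 0.035     ]]
s 2.0 [[436.8, 102.9], [482.5, 149.5]] [[439.6, 100.9], [486.6, 147.1]]
s 2.05 [[440.4, 101.5], [486.1, 147.9]] [[439.6, 100.9], [486.6, 147.1]]
s 2.1 [[443.9, 100.3], [489.7, 146.5]] [[439.6, 100.9], [486.6, 147.1]]
s 2.15 [[447.3, 99.3], [493.1, 145.3]] [[439.6, 100.9], [486.6, 147.1]]
s 2.2 [[450.6, 98.5], [496.5, 144.3]] [[439.6, 100.9], [486.6
[... 392 characters left out ...]
154.9, 158.3]] [[148.8, 157.6], [147.6, 237.6]]
t 2.05 [[147.9, 235.1], [150.3, 158.5]] [[148.8, 157.6], [147.6, 237.6]]
t 2.1 [[143.4, 235.3], [145.9, 158.8]] [[148.8, 157.6], [147.6, 237.6]]
t 2.15 [[139.0, 235.4], [141.6, 159.2]] [[148.8, 157.6], [147.6, 237.6]]
t 2.2 [[134.9, 235.6], [137.5, 159.6]] [[148.8, 157.6], [147.6, 237.6]]
t 2.25 [[130.9, 235.7], [133.6, 160.1]] [[148.8, 157.6], [147.6, 237.6]]
t 2.3 [[127.2, 235.9], [129.9, 160.6]] [[148.8, 157.6], [147.6, 237.6]]
t 2.35 [[123.7, 236.1], [126.4, 161.2]] [[148.8, 157.6], [147.6, 237.6]]
t 2.4 [[120.4, 236.3], [123.2, 161.8]] [[148.8, 157.6], [147.6, 237.6]]
t 2.45 [[117.4, 236.6], [120.2, 162.5]] [[148.8, 157.6], [147.6, 237.6]]
```

```bash
cat >> h.py <<'E'
from scipy.spatial.transform import Rotation as Ro
def plan(target,yaw,n=None,rpy=None,maxmm=45,maxrot=.14):
    o=bot.get_obs(); p=np.array(o["ee_pos"]); R=Rxyz(o["tcp_rot"])
    Rt=Rxyz(rpy if rpy is not None else [180,0,yaw]); P=np.array(target)
    w=Ro.from_matrix(R.T@Rt).as_rotvec(); d=P-p
    if n is None: n=int(max(np.ceil(np.linalg.norm(d)*1e3/maxmm),np.ceil(np.linalg.norm(w)/maxrot),1))
    rows=[]
    ws=np.round(w/n,4)
    for i in range(n):
        want=p0=None
        tgt=o["ee_pos"]+d*(i+1)/n
        s=np.round(R.T@(tgt-p)*1e3,1); rows.append([*(float(x)+0.0 for x in s),*(float(x)+0.0 for x in ws)])
        p=p+R@(s/1e3); R=R@Ro.from_rotvec(ws).as_matrix()
    print("at",np.round(o["ee_pos"],4),np.round(o["tcp_rot"],2),"F",np.round(o["wrist_force"],1),"t",o["time"])
    for i in range(0,n,5): print(str(rows[i:i+5]).replace(" ",""))
    print("end",p.round(4))
E
python3 -c "
from h import *
plan([.6238,-.202,.24],86)"
```

```text
at [ 0.2391 -0.4953  0.2503] [180.    -0.    25.77] F [-0.1 -0.4 -0.2] t 0.9
[[43.1,-8.8,0.9,0.0,0.0,-0.0956],[43.7,-4.7,1.0,0.0,0.0,-0.0956],[44.0,-0.4,0.9,0.0,0.0,-0.0956],[43.8,3.7,0.9,0.0,0.0,-0.0956],[43.3,7.9,1.0,0.0,0.0,-0.0956]]
[[42.3,12.0,0.9,0.0,0.0,-0.0956],[40.9,16.0,0.9,0.0,0.0,-0.0956],[39.3,19.8,1.0,0.0,0.0,-0.0956],[37.2,23.5,0.9,0.0,0.0,-0.0956],[34.8,26.9,1.0,0.0,0.0,-0.0956]]
[[32.0,30.1,0.9,0.0,0.0,-0.0956]]
end [ 0.6238 -0.202   0.24  ]
```

>>> servo_tool([
  [[43, -9, 1, 0, 0, -0.096], [44, -5, 1, 0, 0, -0.096], [44, 0, 1, 0, 0, -0.096], [44, 4, 1, 0, 0, -0.096], [43, 8, 1, 0, 0, -0.096]],
], gripper=85)

```text
time: 1.4
ee_pos: [0.4155, -0.3607, 0.2454]
tcp_rot: [180.0, 0.0, 53.5]
wrist_force: [0.4, -1.6, -0.5]
opening: 0.0851
```

>>> servo_tool([
  [[42, 12, 1, 0, 0, -0.096], [41, 16, 1, 0, 0, -0.096], [39, 20, 1, 0, 0, -0.096], [37, 23, 1, 0, 0, -0.096], [35, 27, 1, 0, 0, -0.096]],
])

```text
time: 1.9
ee_pos: [0.5895, -0.2271, 0.2403]
tcp_rot: [180.0, 0.0, 81.0]
wrist_force: [0.3, -1.7, 0.2]
opening: 0.0851
```

>>> servo_tool([
  [[32, 30, 1, 0, 0, -0.096], [0, 0, 0, 0, 0, 0], [0, 0, 0, 0, 0, 0]],
])

```text
time: 2.2
ee_pos: [0.6234, -0.2009, 0.2385]
tcp_rot: [-179.9, -0.0, 86.3]
wrist_force: [0.0, -0.9, 0.3]
opening: 0.0848
```

```bash
python3 -c "
from h import *
plan([.6238,-.202,.24],86)
p=bot.camera('wrist'); cv2.imwrite('pics/w1.png',p['color'][:,:,::-1])
import pickle; pickle.dump(p,open('w1.pkl','wb'))
print({k:v for k,v in p.items() if k!='color'})
"
```

```text
at [ 0.6234 -0.2009  0.2385] [-1.7992e+02 -1.0000e-02  8.6340e+01] F [ 0.  -0.9  0.3] t 2.2
[[-1.1,0.4,-1.5,-0.0013,-0.0002,0.0059]]
end [ 0.6238 -0.202   0.24  ]
{'fx': 386.7708862452559, 'fy': 386.7708862452559, 'cx': 318.26518958869724, 'cy': 242.77196373341545, 'k1': 0.0022178344088069884, 'R': array([[ 9.97869858e-01, -6.52319174e-02, -7.37546427e-04],
       [-6.15854431e-02, -9.45697379e-01,  3.19160932e-01],
       [-2.15169753e-02, -3.18435652e-01, -9.47700246e-01]]), 't': array([-0.63415436, -0.19035105,  0.31857005]), 'shot': 5}
```

View pics/w1.png

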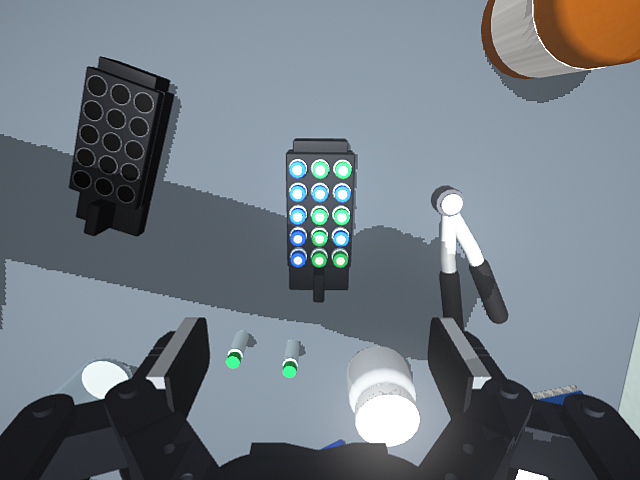

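The wrist view shows the full tray at about (320,215), nose up, handle end at (320,290). I refine the pose from it.

```bash
python3 -c "
from h import *
import pickle
p=pickle.load(open('w1.pkl','rb'))
crop(p,270,125,110,190,4,'pics/w1c.png')
print(proj(p,[[.6234,-.2009,.2385],[.6234,-.2009,0.03]]))
"
```

```text
[[320.55447769 343.78047726]
 [319.40120407 209.64777743]]
```

View pics/w1c.png

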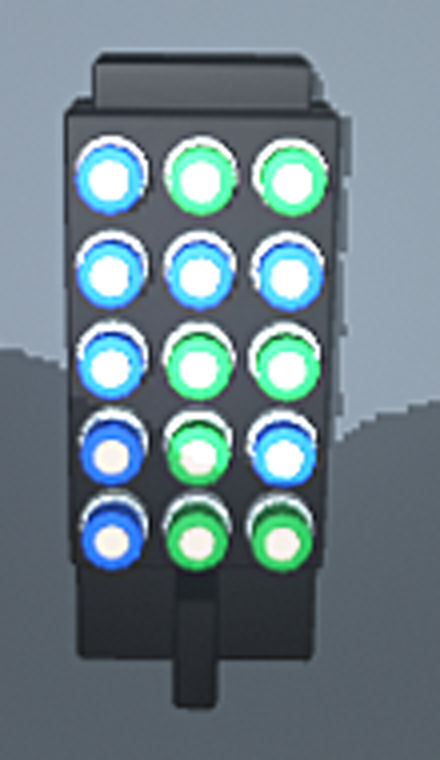

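```bash
python3 -c "
from h import *
import pickle
p=pickle.load(open('w1.pkl','rb'))
uv=(np.array([(66,113),(336,115),(78,658),(313,660),(175,705),(217,705),(72,566),(322,566)])+.5)/4-.5+[270,125]
M=np.array([[62,29,34],[62,-29,34],[-72,29,16],[-72,-29,16],[-70,5,46],[-70,-5,46],[-40,29,34],[-40,-29,34]])/1e3
f=lambda v:(proj(p,pose(v[:2],v[2],M,v[3]))-uv).ravel()
for z in (None,0):
  g=f if z is None else (lambda v:f(np.r_[v,0]))
  r=least_squares(g,[.62,-.21,1.5,0][:4 if z is None else 3]); print(r.x[:2],np.degrees(r.x[2]),r.x[3:],r.fun.reshape(-1,2).round(1).tolist())
v=r.x; print(pose(v[:2],v[2],[[.01,0,.027]]))
"
```

```text
[ 0.62237717 -0.21431941] 85.82398395997139 [-0.00407315] [[-0.8, 0.2], [0.7, 0.2], [0.3, -0.3], [-0.2, -0.4], [-0.2, 0.2], [0.2, 0.3], [-0.1, -0.4], [0.1, 0.1]]
[ 0.62246041 -0.21295883] 85.82448849655704 [] [[-1.2, -1.0], [1.2, -0.9], [-0.0, 0.2], [0.2, 0.1], [-0.3, 0.9], [0.2, 1.0], [-0.5, -0.1], [0.5, 0.4]]
[[ 0.62318852 -0.20298537  0.027     ]]
```

```bash
python3 -c "
from h import *
plan([.6233,-.203,.036],85.9)"
```

```text
at [ 0.6228 -0.2017  0.239 ] [-1.7996e+02  1.0000e-02  8.6250e+01] F [-0.2 -0.3 -0.5] t 2.25
[[-0.2,0.1,40.6,-0.0001,0.0,0.0012],[-0.3,0.2,40.6,-0.0001,0.0,0.0012],[-0.2,0.1,40.6,-0.0001,0.0,0.0012],[-0.3,0.1,40.6,-0.0001,0.0,0.0012],[-0.2,0.2,40.6,-0.0001,0.0,0.0012]]
end [ 0.6233 -0.203   0.036 ]
```

>>> servo_tool([
  [[-1, 0, 45, 0, 0, 0.003], [0, 0, 45, 0, 0, 0.003], [0, 0, 45, 0, 0, 0], [0, 0, 40, 0, 0, 0], [0, 0, 15, 0, 0, 0]],
])

```text
time: 2.75
ee_pos: [0.62, -0.2033, 0.0455]
tcp_rot: [-179.7, -0.1, 85.8]
wrist_force: [-1.0, -0.9, 0.6]
opening: 0.0852
```

>>> servo_tool([
  [[0, 0, 12, 0, 0, 0], [0, 0, 0, 0, 0, 0], [0, 0, 0, 0, 0, 0], [0, 0, 0, 0, 0, 0]],
])

```text
time: 3.15
ee_pos: [0.624, -0.2031, 0.0395]
tcp_rot: [179.8, 0.0, 85.9]
wrist_force: [0.1, -0.4, 0.4]
opening: 0.0853
```

>>> servo_tool([
  [[0, 0, 0, 0, 0, 0], [0, 0, 0, 0, 0, 0], [0, 0, 0, 0, 0, 0], [0, 0, 0, 0, 0, 0], [0, 0, 0, 0, 0, 0]],
], gripper=50, newtons=50)

```text
time: 3.65
ee_pos: [0.6236, -0.2028, 0.0386]
tcp_rot: [179.9, 0.0, 85.9]
wrist_force: [-1.0, 0.2, 6.1]
opening: 0.0564
```

>>> servo_tool([
  [[0, 0, 0, 0, 0, 0], [0, 0, 0, 0, 0, 0], [0, 0, 0, 0, 0, 0]],
])

```text
time: 3.95
ee_pos: [0.6236, -0.2028, 0.0386]
tcp_rot: [179.9, 0.0, 85.9]
wrist_force: [0.1, -0.3, 6.3]
opening: 0.0565
```

>>> servo_tool([
  [[0, 0, -5, 0, 0, 0], [0, 0, -10, 0, 0, 0], [0, 0, -20, 0, 0, 0], [0, 0, -30, 0, 0, 0], [0, 0, -30, 0, 0, 0]],
])

```text
time: 4.45
ee_pos: [0.6224, -0.2025, 0.133]
tcp_rot: [-179.9, -0.0, 85.9]
wrist_force: [-0.3, 0.5, -3.7]
opening: 0.0567
```

>>> servo_tool([
  [[0, 0, -20, 0, 0, 0], [0, 0, 0, 0, 0, 0], [0, 0, 0, 0, 0, 0]],
])

```text
time: 4.75
ee_pos: [0.6229, -0.2027, 0.1518]
tcp_rot: [-180.0, -0.0, 85.9]
wrist_force: [-0.2, -0.7, -4.5]
opening: 0.0565
```

```bash
python3 -c "
from h import *
p=bot.camera('wrist'); cv2.imwrite('pics/w2.png',p['color'][:,:,::-1])
import pickle; pickle.dump(p,open('w2.pkl','wb'))
print(bot.get_obs())
"
```

```text
{'time': 4.8, 'q': array([-1.80241392e+01,  1.87969561e+01,  1.51884653e+01,  8.65063477e+01,
       -1.06461434e-03,  7.60442349e+01]), 'qd': array([ 0.01979922,  0.46398412, -0.79994967,  0.05635461, -0.01678866,
       -0.0855607 ]), 'joint_efforts': array([ 2.67576128e-03, -7.21927786e+01,  5.08970976e+01,  4.05752775e-02,
       -1.87583099e-02, -1.57245158e-04]), 'ee_pos': array([ 0.62245941, -0.20254449,  0.15077135]), 'tcp_rot': array([-1.79888294e+02, -2.66627165e-02,  8.59316010e+01]), 'wrist_force': array([-0.63230572,  0.13049668, -4.25791787]), 'torque': array([ 0.06602158, -0.0013152 ,  0.00473178]), 'opening': 0.056778035624951075}
```

View pics/w2.png

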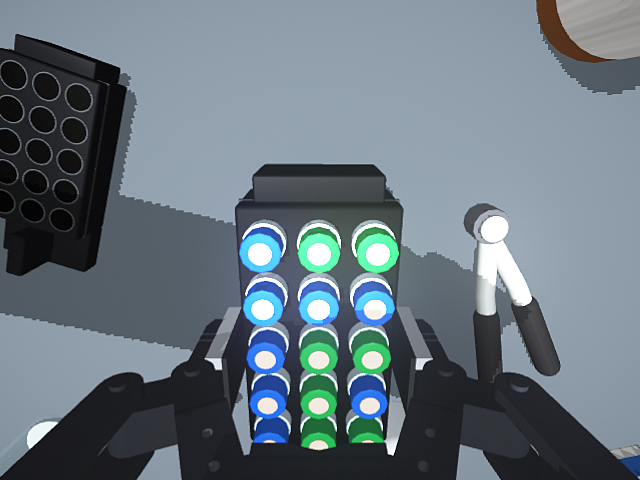

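The tray is held, nose up in the picture, with its front block edge at row 205. I check its tilt, then move on.

```bash
cat > held.py <<'E'
from h import *
import pickle,sys
p=pickle.load(open('w2.pkl','rb'))
o=np.array([.6225,-.2027,.1513]); yaw=np.radians(85.9)
uv=np.array([(236,205),(402,205),(255,166),(384,166),(260,250),(319,250),(377,250),(263,306),(319,305),(374,306),(265,356),(319,356),(372,356),(268,402),(319,402),(370,402)],float)
a,b=19.5,18.6
M=[[62,29,34],[62,-29,34],[72,23,30],[72,-23,30]]+[[11+(2-i)*a,j*b,48] for i in range(4) for j in(1,0,-1)]
M=np.array(M)/1e3-[.01,0,.0]
def f(v):
    R=Ro.from_euler('ZYX',[yaw+v[0],v[1],v[2]]).as_matrix()
    c,s=np.cos(yaw),np.sin(yaw)
    X=M@R.T+o+[c*v[3]-s*v[4],s*v[3]+c*v[4],-v[5]]
    return (proj(p,X)-uv).ravel()
r=least_squares(f,[0,0,0,0,0,.036]); print("dyaw,pitch,roll deg",np.degrees(r.x[:3]),"dx,dy,depth mm",r.x[3:]*1e3, r.fun.reshape(-1,2).round(1).tolist())
E
python3 held.py
```

```text
dyaw,pitch,roll deg [ 0.02018081  0.38101912 -0.44514881] dx,dy,depth mm [-0.08929615 -0.04975932 38.50086178] [[-2.2, -2.5], [2.3, -2.4], [-3.2, 5.3], [2.3, 5.3], [-0.2, -0.7], [-0.3, -0.6], [0.7, -0.5], [-0.3, -1.1], [-0.3, 0.0], [1.0, -0.8], [0.2, -0.6], [-0.2, -0.4], [0.5, -0.2], [-0.4, -0.4], [-0.2, -0.2], [0.2, -0.0]]
```

```bash
python3 -c "
from h import *
plan([.484,.06,.17],89.6,maxmm=38)"
```

```text
at [ 0.6225 -0.2025  0.1508] [-1.7989e+02 -3.0000e-02  8.5930e+01] F [-0.6  0.1 -4.3] t 4.8
[[31.5,-19.6,-2.4,-0.0002,-0.0001,-0.008],[31.7,-19.3,-2.3,-0.0002,-0.0001,-0.008],[31.8,-19.1,-2.4,-0.0002,-0.0001,-0.008],[32.0,-18.9,-2.3,-0.0002,-0.0001,-0.008],[32.1,-18.5,-2.4,-0.0002,-0.0001,-0.008]]
[[32.2,-18.4,-2.4,-0.0002,-0.0001,-0.008],[32.5,-18.0,-2.4,-0.0002,-0.0001,-0.008],[32.5,-17.8,-2.4,-0.0002,-0.0001,-0.008]]
end [0.484 0.06  0.17 ]
```

>>> servo_tool([
  [[15, -10, -3, 0, 0, -0.008], [32, -19, -3, 0, 0, -0.008], [32, -19, -3, 0, 0, -0.008], [32, -19, -2, 0, 0, -0.008], [32, -19, -2, 0, 0, -0.008]],
])

```text
time: 5.3
ee_pos: [0.5431, -0.0541, 0.1633]
tcp_rot: [-179.8, -0.0, 88.2]
wrist_force: [1.0, 0.7, -2.9]
opening: 0.0564
```

>>> servo_tool([
  [[32, -18, -2, 0, 0, -0.008], [32, -18, -2, 0, 0, -0.008], [32, -18, -2, 0, 0, -0.008], [17, -9, 0, 0, 0, 0], [0, 0, 0, 0, 0, 0]],
])

```text
time: 5.8
ee_pos: [0.4823, 0.0607, 0.1699]
tcp_rot: [-179.9, -0.0, 89.8]
wrist_force: [-0.1, -0.6, -4.1]
opening: 0.0566
```

>>> servo_tool([
  [[0, 0, 0, 0, 0, 0], [0, 0, 0, 0, 0, 0], [0, 0, 0, 0, 0, 0]],
])

```text
time: 6.1
ee_pos: [0.4842, 0.0582, 0.1707]
tcp_rot: [-180.0, 0.0, 89.5]
wrist_force: [0.4, 0.9, -4.3]
opening: 0.0563
```

```bash
python3 -c "
from h import *
p=bot.camera('wrist'); cv2.imwrite('pics/w3.png',p['color'][:,:,::-1])
o=bot.get_obs(); print(o['ee_pos'],o['tcp_rot'])
import pickle; pickle.dump(p,open('w3.pkl','wb'))
"
```

```text
[0.48421425 0.05827085 0.17086489] [-1.79963723e+02  8.60707779e-03  8.95338932e+01]
```

View pics/w3.png

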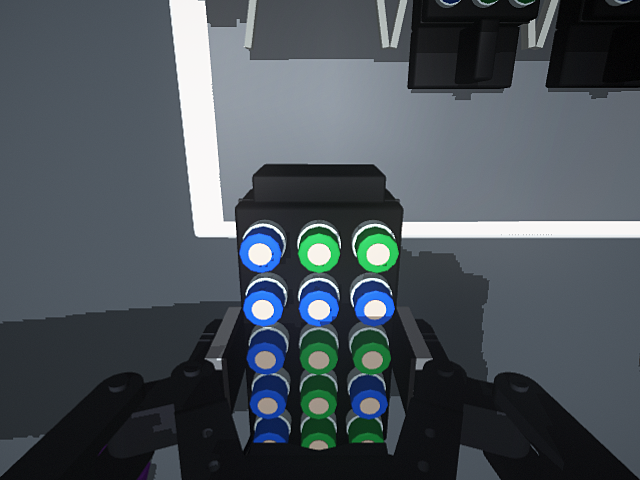

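```bash
cat > ov.py <<'E'
from h import *
import pickle
p=pickle.load(open('w3.pkl','rb'))
v=[0.56965,0.22116,np.radians(89.6)]
L=lambda P:pose(v[:2],v[2],np.array(P,float)/1e3)
def seg(P,n=30):
    P=np.array(P,float); return np.vstack([a+(b-a)*np.linspace(0,1,n)[:,None] for a,b in zip(P[:-1],P[1:])])
im=p["color"][:,:,::-1].copy(); im=cv2.resize(im,None,fx=2,fy=2,interpolation=cv2.INTER_CUBIC)
def draw(P,col):
    q=proj(p,L(seg(P)))*2+.5
    cv2.polylines(im,[np.round(q).astype(np.int32)],False,col,1)
draw([[0,172.5,35],[-165,172.5,35],[-165,-172.5,35]],(0,0,255))
for y in(85,0):
  for s in(1,-1):
    for z in(35,44): draw([[60,y+s*31.5,z],[-6,y+s*31.5,z],[-45,y+s*38.5,z]],(0,255,0) if z==44 else (255,255,0))
for z in(35,51): draw([[-33,29,z],[-65,29,z],[-65,-29,z],[-33,-29,z]],(255,0,255))
cv2.imwrite('pics/w3o.png',im[0:500,320:1120])
E
python3 ov.py
```

```text
(no output)
```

View pics/w3o.png

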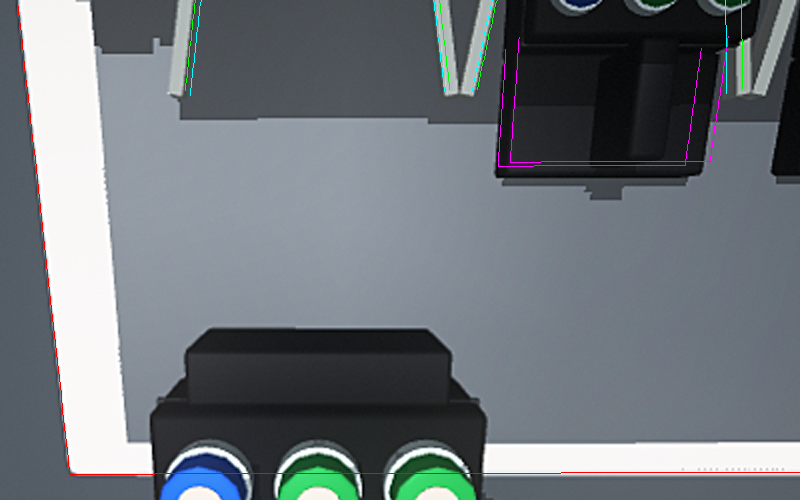

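The overlay matches the ledge and the rails to about 1-2 mm. I move above the lane mouth and lower the tray.

```bash
python3 -c "
from h import *
plan([.4842,.1387,.082],89.6,maxmm=30)"
```

```text
at [0.4842 0.0583 0.1709] [-1.7996e+02  1.0000e-02  8.9530e+01] F [-1.   0.4 -3.8] t 6.15
[[20.1,-0.2,22.2,-0.0002,0.0,-0.0003],[20.1,-0.1,22.2,-0.0002,0.0,-0.0003],[20.1,-0.2,22.2,-0.0002,0.0,-0.0003],[20.1,-0.1,22.3,-0.0002,0.0,-0.0003]]
end [0.4842 0.1387 0.082 ]
```

>>> servo_tool([
  [[20, 0, 0, 0, 0, 0], [30, 0, 0, 0, 0, 0], [30, -1, 20, 0, 0, 0], [0, 0, 30, 0, 0, 0], [0, 0, 25, 0, 0, 0]],
])

```text
time: 6.65
ee_pos: [0.4836, 0.1393, 0.0948]
tcp_rot: [-180.0, 0.0, 89.6]
wrist_force: [-0.2, 0.8, -3.3]
opening: 0.0565
```

>>> servo_tool([
  [[0, 0, 11, 0, 0, 0], [0, 0, 4, 0, 0, 0], [0, 0, 0, 0, 0, 0], [0, 0, 0, 0, 0, 0], [0, 0, 0, 0, 0, 0]],
])

```text
time: 7.15
ee_pos: [0.4843, 0.139, 0.0825]
tcp_rot: [179.9, -0.0, 89.6]
wrist_force: [0.4, 1.0, -4.0]
opening: 0.0562
```

Nearly down, still 8-9 mm above the deck.

>>> servo_tool([
  [[0, 0, 3, 0, 0, 0], [0, 0, 2, 0, 0, 0], [0, 0, 2, 0, 0, 0], [0, 0, 1, 0, 0, 0], [0, 0, 0, 0, 0, 0]],
])

```text
time: 7.65
ee_pos: [0.4835, 0.139, 0.0736]
tcp_rot: [180.0, 0.0, 89.6]
wrist_force: [-2.3, -0.2, 0.2]
opening: 0.0563
```

>>> servo_tool([
  [[0, 0, 0.5, 0, 0, 0], [0, 0, 0.5, 0, 0, 0], [0, 0, 0, 0, 0, 0], [0, 0, 0, 0, 0, 0]],
])

```text
time: 8.05
ee_pos: [0.4835, 0.139, 0.0735]
tcp_rot: [180.0, -0.0, 89.6]
wrist_force: [-6.5, -0.8, 11.3]
opening: 0.0567
```

```bash
python3 -c "
from h import *
o=bot.get_obs(); print(o['ee_pos'],o['wrist_force'])
p=bot.camera('wrist'); cv2.imwrite('pics/w4.png',p['color'][:,:,::-1])
s=bot.camera('scene'); crop(s,310,130,200,150,4,'pics/s4.png')
"
```

```text
[0.48346808 0.13895313 0.07351395] [-6.46757185 -0.76677148 11.34726215]
```

View pics/w4.png

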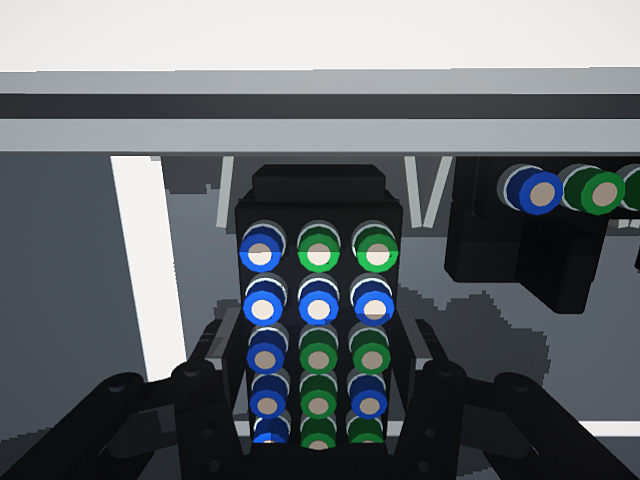

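View pics/s4.png

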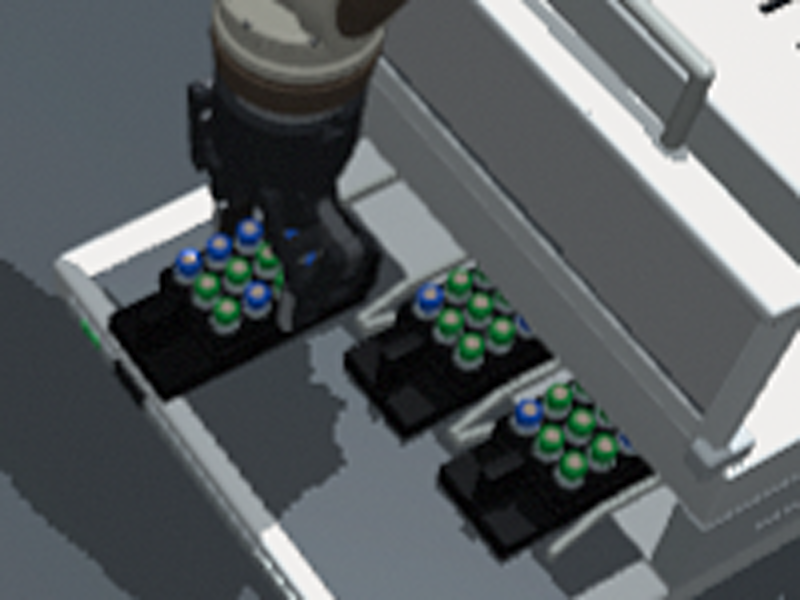

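Tray is on the deck, with its nose centred between the flared rails (columns 228 and 415, tray centre 319). I ease the pressure and slide it 33 mm while it is still gripped.

>>> servo_tool([
  [[0, 0, -1.2, 0, 0, 0], [0, 0, 0, 0, 0, 0], [4, 0, 0, 0, 0, 0], [7, 0, 0, 0, 0, 0], [7, 0, 0, 0, 0, 0]],
])

```text
time: 8.65
ee_pos: [0.4839, 0.1574, 0.0736]
tcp_rot: [180.0, 0.0, 89.6]
wrist_force: [0.1, -3.0, 1.2]
opening: 0.0566
```

>>> servo_tool([
  [[7, 0, 0, 0, 0, 0], [5, 0, 0, 0, 0, 0], [3, 0, 0, 0, 0, 0], [0, 0, 0, 0, 0, 0], [0, 0, 0, 0, 0, 0]],
])

```text
time: 9.15
ee_pos: [0.4839, 0.1726, 0.0736]
tcp_rot: [180.0, -0.1, 89.6]
wrist_force: [-0.0, 2.1, 1.2]
opening: 0.0562
```

>>> servo_tool([
  [[0, 0, 0, 0, 0, 0], [0, 0, 0, 0, 0, 0], [0, 0, 0, 0, 0, 0], [0, 0, 0, 0, 0, 0]],
], gripper=66)

```text
time: 9.55
ee_pos: [0.4837, 0.1719, 0.0734]
tcp_rot: [-180.0, 0.0, 89.6]
wrist_force: [0.0, 0.1, -0.2]
opening: 0.0661
```

>>> servo_tool([
  [[0, 0, -5, 0, 0, 0], [0, 0, -15, 0, 0, 0], [0, 0, -25, 0, 0, 0], [-10, 0, -30, 0, 0, 0], [-40, 0, -20, 0, 0, 0]],
])

```text
time: 10.05
ee_pos: [0.484, 0.1234, 0.1717]
tcp_rot: [179.8, -0.1, 89.8]
wrist_force: [0.9, -0.3, -0.6]
opening: 0.0657
```

>>> servo_tool([
  [[-45, 0, 0, 0, 0, 0], [-35, 0, 0, 0, 0, 0], [0, 0, 0, 0, 0, 0], [0, 0, 0, 0, 0, 0]],
], gripper=0)

```text
time: 10.45
ee_pos: [0.4831, 0.0414, 0.1697]
tcp_rot: [179.9, -0.0, 89.5]
wrist_force: [0.3, 0.1, -0.0]
opening: 0.0076
```

```bash
python3 -c "
from h import *
o=bot.get_obs(); print(o['ee_pos'],o['tcp_rot'],o['wrist_force'],o['opening'],o['time'])
p=bot.camera('wrist'); cv2.imwrite('pics/w5.png',p['color'][:,:,::-1])
import pickle; pickle.dump(p,open('w5.pkl','wb'))
"
```

```text
[0.48310649 0.04141508 0.16967917] [ 1.79922297e+02 -1.97747159e-02  8.94869708e+01] [ 0.26693426  0.12221541 -0.00027302] 0.007565414148514308 10.45
```

View pics/w5.png

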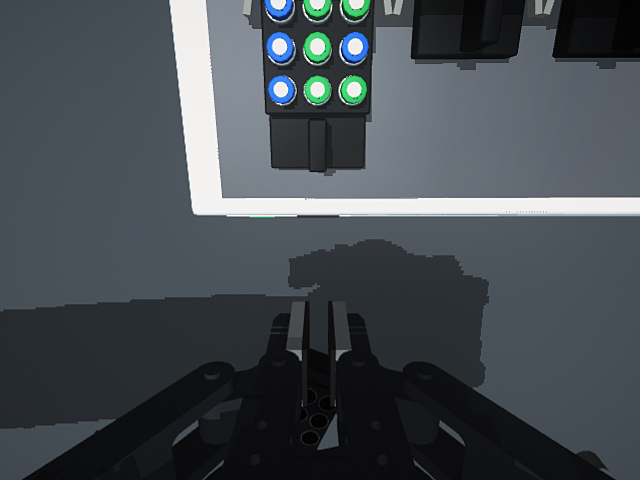

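Tray stands straight in the lane mouth with its fin end at (318,170). I lower the shut fingers behind the fin.

```bash
python3 -c "
from h import *
plan([.484,.062,.077],89.6,maxmm=30)"
```

```text
at [0.4831 0.0421 0.1694] [ 1.7995e+02 -2.0000e-02  8.9560e+01] F [0.  0.2 0.6] t 10.5
[[5.0,0.2,23.1,0.0002,-0.0001,-0.0002],[4.9,0.2,23.1,0.0002,-0.0001,-0.0002],[5.0,0.1,23.1,0.0002,-0.0001,-0.0002],[5.0,0.2,23.1,0.0002,-0.0001,-0.0002]]
end [0.484 0.062 0.077]
```

>>> servo_tool([
  [[5, 0.5, 23, 0, 0, 0], [5, 0, 23, 0, 0, 0], [5, 0, 23, 0, 0, 0], [5, 0, 23, 0, 0, 0], [0, 0, 0, 0, 0, 0]],
])

```text
time: 11.0
ee_pos: [0.4818, 0.0633, 0.0739]
tcp_rot: [-179.7, 0.0, 89.7]
wrist_force: [-0.8, 0.1, 0.1]
opening: 0.0001
```

>>> servo_tool([
  [[5, 0, 0, 0, 0, 0], [8, 0, 0, 0, 0, 0], [5, 0, 0, 0, 0, 0], [5, 0, 0, 0, 0, 0], [5, 0, 0, 0, 0, 0]],
])

```text
time: 11.5
ee_pos: [0.4843, 0.0899, 0.0775]
tcp_rot: [179.9, 0.1, 89.6]
wrist_force: [-0.1, -5.6, 4.7]
opening: 0.0001
```

>>> servo_tool([
  [[4, 0, 0, 0, 0, 0], [4, 0, 0, 0, 0, 0], [4, 0, 0, 0, 0, 0], [4, 0, 0, 0, 0, 0], [0, 0, 0, 0, 0, 0]],
])

```text
time: 12.0
ee_pos: [0.4841, 0.1063, 0.077]
tcp_rot: [179.9, -0.0, 89.6]
wrist_force: [-0.2, -2.6, 2.0]
opening: 0.0001
```

```bash
python3 -c "
from h import *
o=bot.get_obs(); print(o['ee_pos'],o['tcp_rot'],o['wrist_force'],o['torque'],o['time'])
p=bot.camera('wrist'); cv2.imwrite('pics/w6.png',p['color'][:,:,::-1])
s=bot.camera('scene'); crop(s,310,130,200,150,4,'pics/s6.png')
"
```

```text
[0.48414647 0.10627552 0.0770155 ] [ 1.79948971e+02 -5.73709362e-04  8.96093944e+01] [-0.1993879  -2.55916483  2.01663493] [-0.31342711 -0.14171359  0.03686296] 12.0
```

View pics/w6.png

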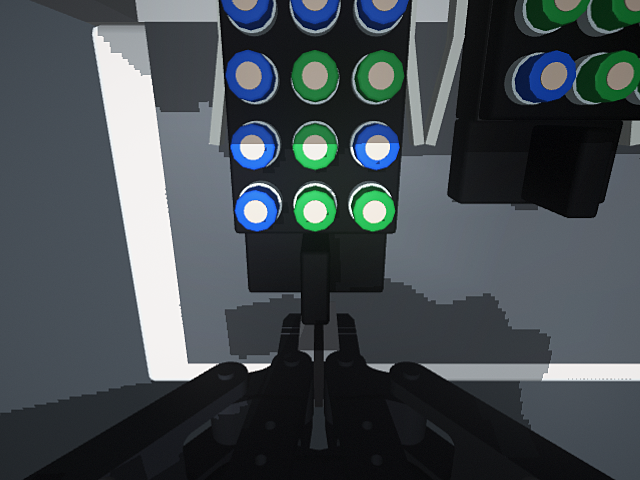

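View pics/s6.png

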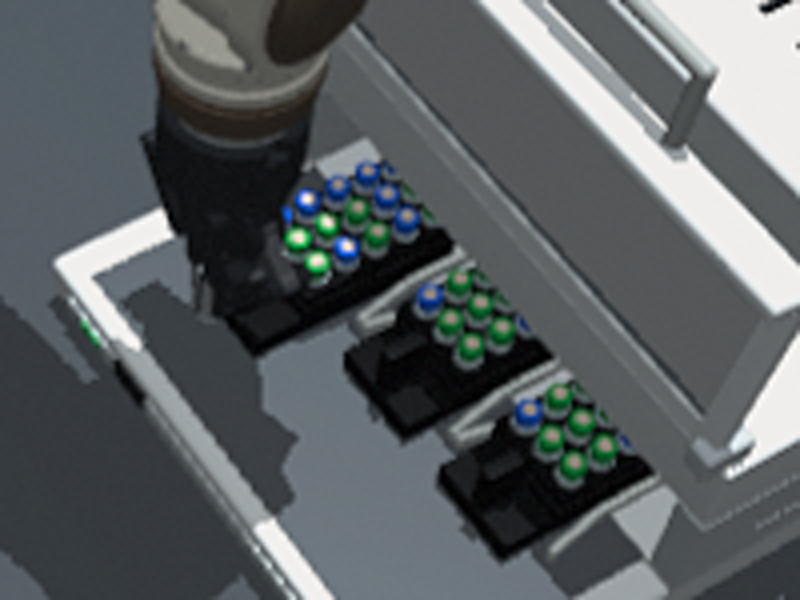

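Tray sits straight between the rails and is sliding. I keep pushing.

>>> servo_tool([
  [[4, 0, 0, 0, 0, 0], [5, 0, 0, 0, 0, 0], [5, 0, 0, 0, 0, 0], [5, 0, 0, 0, 0, 0], [5, 0, 0, 0, 0, 0]],
])

```text
time: 12.6
ee_pos: [0.4841, 0.1304, 0.0766]
tcp_rot: [180.0, 0.0, 89.6]
wrist_force: [0.2, -5.3, 3.8]
opening: -0.0001
```

>>> servo_tool([
  [[4, 0, 0, 0, 0, 0], [3, 0, 0, 0, 0, 0], [2, 0, 0, 0, 0, 0], [1, 0, 0, 0, 0, 0], [0, 0, 0, 0, 0, 0]],
])

```text
time: 13.1
ee_pos: [0.4841, 0.1402, 0.0765]
tcp_rot: [180.0, -0.0, 89.6]
wrist_force: [0.8, -3.7, 1.5]
opening: -0.0
```

>>> servo_tool([
  [[1, 0, 0, 0, 0, 0], [1, 0, 0, 0, 0, 0], [1, 0, 0, 0, 0, 0]],
])

```text
time: 13.4
ee_pos: [0.4841, 0.1429, 0.0765]
tcp_rot: [-180.0, 0.0, 89.6]
wrist_force: [0.8, -4.9, 3.0]
opening: -0.0001
```

>>> servo_tool([
  [[1, 0, 0, 0, 0, 0], [1, 0, 0, 0, 0, 0], [1, 0, 0, 0, 0, 0]],
])

```text
time: 13.7
ee_pos: [0.4841, 0.146, 0.0765]
tcp_rot: [-180.0, 0.0, 89.6]
wrist_force: [0.4, -6.0, 4.3]
opening: -0.0001
```

>>> servo_tool([
  [[1, 0, 0, 0, 0, 0], [1, 0, 0, 0, 0, 0]],
])

```text
time: 13.9
ee_pos: [0.4841, 0.1471, 0.0765]
tcp_rot: [180.0, 0.1, 89.6]
wrist_force: [-0.1, -15.3, 5.8]
opening: 0.0002
```

>>> servo_tool([
  [[1, 0, 0, 0, 0, 0], [0, 0, 0, 0, 0, 0]],
])

```text
time: 14.1
ee_pos: [0.4841, 0.1471, 0.0765]
tcp_rot: [180.0, 0.3, 89.5]
wrist_force: [-0.4, -16.6, 6.9]
opening: 0.0003
```

The force jumps to 16 N at y = 0.147, where the back stop was predicted (0.1477). I back off, raise and verify.

>>> servo_tool([
  [[0, 0, 0, 0, 0, 0], [-2, 0, 0, 0, 0, 0], [-5, 0, 0, 0, 0, 0], [-20, 0, 0, 0, 0, 0], [-30, 0, -20, 0, 0, 0]],
])

```text
time: 14.6
ee_pos: [0.4822, 0.0923, 0.0941]
tcp_rot: [-179.7, -0.0, 89.7]
wrist_force: [0.2, -0.6, -0.0]
opening: -0.0
```

>>> servo_tool([
  [[-40, 0, -30, 0, 0, 0], [-20, 0, -40, 0, 0, 0], [0, 0, 0, 0, 0, 0], [0, 0, 0, 0, 0, 0]],
])

```text
time: 15.0
ee_pos: [0.4838, 0.0318, 0.1671]
tcp_rot: [179.9, -0.1, 89.5]
wrist_force: [0.7, 0.1, -0.7]
opening: -0.0
```

```bash
sed 's/w3/w7/g' ov.py > ov7.py
cat >> ov7.py <<'E'
im=p["color"][:,:,::-1].copy(); im=cv2.resize(im,None,fx=2,fy=2,interpolation=cv2.INTER_CUBIC)
for yy in(85,0):
  for z in(35,51): draw([[-33,yy+29,z],[-65,yy+29,z],[-65,yy-29,z],[-33,yy-29,z]],(255,0,255))
for z in(35,44):
  for s in(1,-1): draw([[0,85+s*31.5,z],[-6,85+s*31.5,z],[-45,85+s*38.5,z]],(0,255,0))
cv2.imwrite('pics/w7o.png',im[0:500,250:1050])
E
python3 -c "
from h import *
o=bot.get_obs(); print(o['ee_pos'],o['tcp_rot'],o['wrist_force'],o['torque'],o['time'])
p=bot.camera('wrist'); cv2.imwrite('pics/w7.png',p['color'][:,:,::-1])
import pickle; pickle.dump(p,open('w7.pkl','wb'))
s=bot.camera('scene'); crop(s,310,60,200,150,4,'pics/s7.png')
t=bot.camera('top'); crop(t,120,100,180,130,4,'pics/t7.png')
pickle.dump((s,t),open('st7.pkl','wb'))
"; python3 ov7.py
```

```text
[0.48377345 0.0318076  0.16705008] [ 1.79908485e+02 -6.02960350e-02  8.95474442e+01] [ 0.68909086  0.09969266 -0.70988987] [ 0.02758149  0.0047427  -0.033682  ] 15.0
```

View pics/w7o.png

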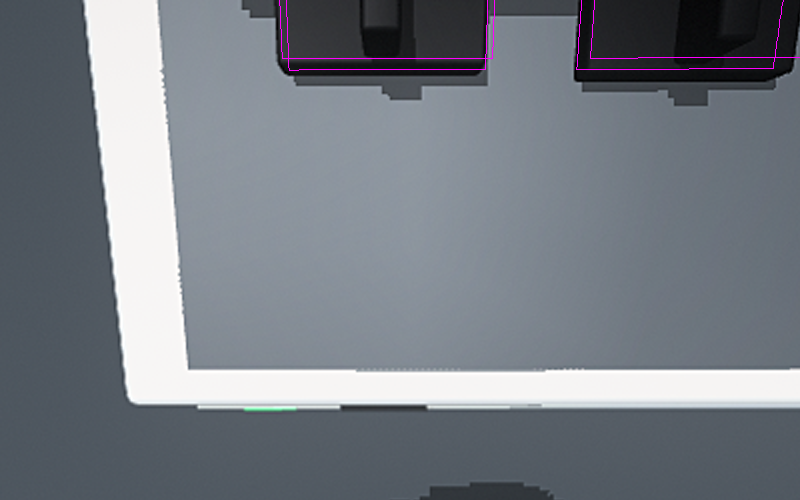

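View pics/s7.png

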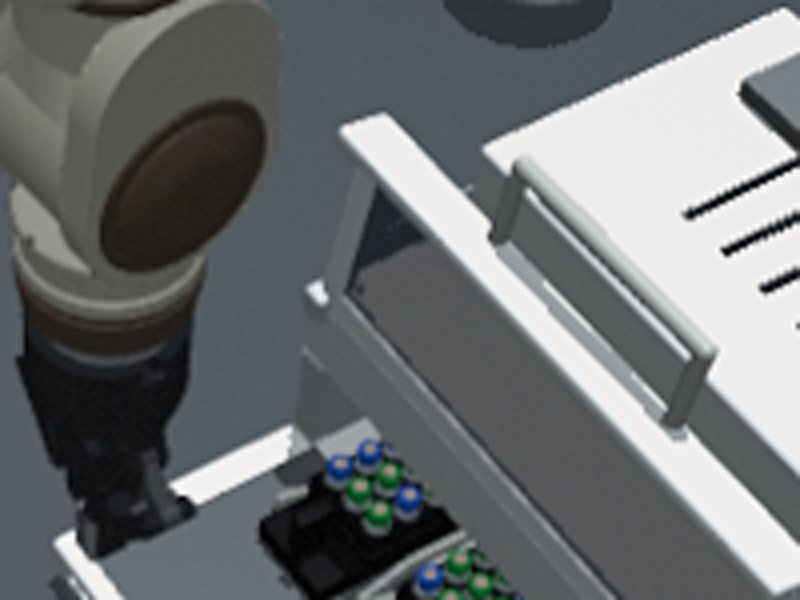

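View pics/t7.png

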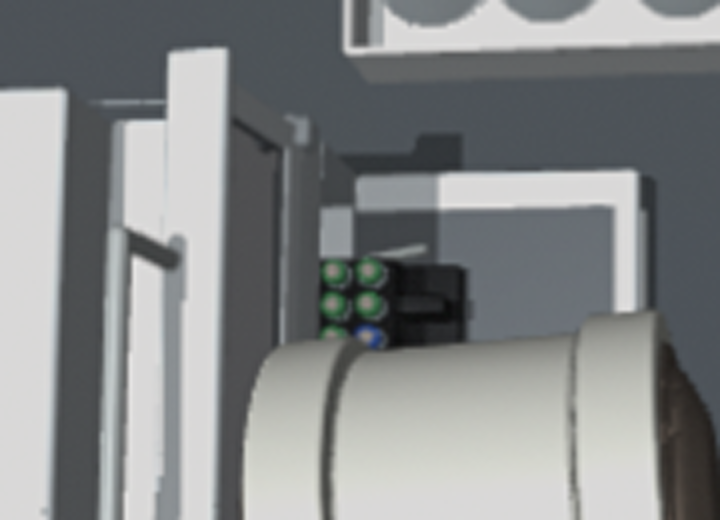

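Tray's tail edge lies about 1 mm from the predicted home position and it stands straight between the rails. Next is the hood: I rise, turn the jaws across the bar and open to 30.

```bash
python3 -c "
from h import *
plan([.55,.06,.375],0,maxrot=.135)"
```

```text
at [0.4828 0.0325 0.1651] [-1.7988e+02 -2.0000e-02  8.9650e+01] F [-0.4  0.2 -0.2] t 15.15
[[2.3,5.6,-17.5,-0.0002,0.0001,0.1304],[3.1,5.2,-17.5,-0.0002,0.0001,0.1304],[3.6,4.7,-17.5,-0.0002,0.0001,0.1304],[4.3,4.3,-17.5,-0.0002,0.0001,0.1304],[4.8,3.6,-17.5,-0.0002,0.0001,0.1304]]
[[5.3,3.1,-17.5,-0.0002,0.0001,0.1304],[5.5,2.3,-17.5,-0.0002,0.0001,0.1304],[5.9,1.5,-17.5,-0.0002,0.0001,0.1304],[6.0,0.8,-17.5,-0.0002,0.0001,0.1304],[6.0,0.1,-17.4,-0.0002,0.0001,0.1304]]
[[6.0,-0.8,-17.5,-0.0002,0.0001,0.1304],[5.9,-1.6,-17.5,-0.0002,0.0001,0.1304]]
end [0.55   0.0601 0.375 ]
```

>>> servo_tool([
  [[2, 6, -18, 0, 0, 0.13], [3, 5, -18, 0, 0, 0.13], [4, 5, -18, 0, 0, 0.13], [4, 4, -18, 0, 0, 0.13], [5, 4, -18, 0, 0, 0.13]],
], gripper=30)

```text
time: 15.65
ee_pos: [0.5116, 0.0441, 0.2559]
tcp_rot: [-179.9, 0.1, 52.1]
wrist_force: [-0.1, -0.4, 0.1]
opening: 0.03
```

>>> servo_tool([
  [[5, 3, -18, 0, 0, 0.13], [6, 2, -18, 0, 0, 0.13], [6, 1, -18, 0, 0, 0.13], [6, 1, -18, 0, 0, 0.13], [6, 0, -18, 0, 0, 0.13]],
])

```text
time: 16.15
ee_pos: [0.5396, 0.0564, 0.3458]
tcp_rot: [-180.0, 0.1, 14.9]
wrist_force: [0.0, 0.9, 0.3]
opening: 0.0296
```

>>> servo_tool([
  [[6, -1, -18, 0, 0, 0.13], [6, -2, -18, 0, 0, 0.13], [0, 0, 0, 0, 0, 0], [0, 0, 0, 0, 0, 0]],
])

```text
time: 16.55
ee_pos: [0.5524, 0.0321, 0.3813]
tcp_rot: [-178.8, 0.1, 2.8]
wrist_force: [0.2, 0.6, -0.4]
opening: 0.0298
```

```bash
python3 -c "
from h import *
plan([.5695,.2438,.375],0)
for _ in range(1):
  p=bot.camera('wrist'); cv2.imwrite('pics/w8.png',p['color'][:,:,::-1])
print(bot.get_obs()['opening'], bot.get_obs()['q'])
"
```

```text
at [0.5524 0.0321 0.3813] [-1.7877e+02  1.2000e-01  2.7900e+00] F [ 0.2  0.6 -0.4] t 16.55
[[5.5,-42.1,2.2,-0.0043,0.0005,0.0097],[5.1,-42.1,1.9,-0.0043,0.0005,0.0097],[4.6,-42.2,1.8,-0.0043,0.0005,0.0097],[4.3,-42.3,1.6,-0.0043,0.0005,0.0097],[3.8,-42.2,1.5,-0.0043,0.0005,0.0097]]
end [0.5695 0.2438 0.375 ]
0.029973155421078562 [  2.76589806  11.33324363  32.30776493 111.11488409   1.23372373
 179.94425993]
```

View pics/w8.png

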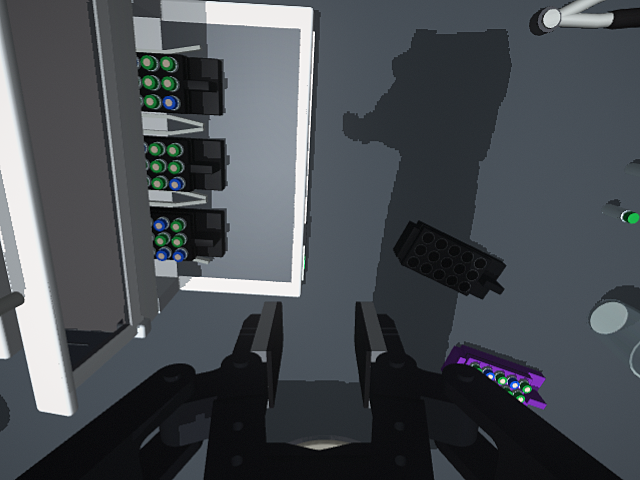

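The wrist picture shows the three trays and the hood frame at left. Joint 6 stands at its limit, so I turn the other way instead, to yaw 180 (the same grasp).

```bash
python3 -c "
from h import *
plan([.5695,.06,.375],179.6,maxrot=.142)"
```

```text
at [0.5521 0.0324 0.3811] [-1.7877e+02  1.4000e-01  2.8200e+00] F [-0.2  0.4 -0.1] t 16.6
[[0.9,-1.2,0.3,-0.0002,-0.0015,-0.1402],[1.0,-1.1,0.3,-0.0002,-0.0015,-0.1402],[1.1,-0.9,0.3,-0.0002,-0.0015,-0.1402],[1.3,-0.8,0.3,-0.0002,-0.0015,-0.1402],[1.4,-0.5,0.3,-0.0002,-0.0015,-0.1402]]
[[1.4,-0.4,0.3,-0.0002,-0.0015,-0.1402],[1.5,-0.2,0.3,-0.0002,-0.0015,-0.1402],[1.4,0.0,0.3,-0.0002,-0.0015,-0.1402],[1.5,0.3,0.2,-0.0002,-0.0015,-0.1402],[1.4,0.4,0.3,-0.0002,-0.0015,-0.1402]]
[[1.3,0.7,0.3,-0.0002,-0.0015,-0.1402],[1.3,0.8,0.3,-0.0002,-0.0015,-0.1402],[1.1,1.0,0.3,-0.0002,-0.0015,-0.1402],[1.0,1.1,0.2,-0.0002,-0.0015,-0.1402],[0.8,1.2,0.3,-0.0002,-0.0015,-0.1402]]
[[0.6,1.4,0.3,-0.0002,-0.0015,-0.1402],[0.4,1.4,0.2,-0.0002,-0.0015,-0.1402],[0.2,1.5,0.3,-0.0002,-0.0015,-0.1402],[0.0,1.5,0.3,-0.0002,-0.0015,-0.1402],[-0.2,1.4,0.3,-0.0002,-0.0015,-0.1402]]
[[-0.4,1.5,0.2,-0.0002,-0.0015,-0.1402],[-0.6,1.3,0.3,-0.0002,-0.0015,-0.1402]]
end [0.5695 0.06   0.375 ]
```

>>> servo_tool([
  [[0, 0, 0, 0, 0, -0.14], [0, 0, 0, 0, 0, -0.14], [0, 0, 0, 0, 0, -0.14], [0, 0, 0, 0, 0, -0.14], [0, 0, 0, 0, 0, -0.14]],
])

```text
time: 17.1
ee_pos: [0.5516, 0.0328, 0.3814]
tcp_rot: [-179.0, -0.7, 43.3]
wrist_force: [0.1, 0.2, -0.3]
opening: 0.0301
```

>>> servo_tool([
  [[0, 0, 0, 0, 0, -0.14], [0, 0, 0, 0, 0, -0.14], [0, 0, 0, 0, 0, -0.14], [0, 0, 0, 0, 0, -0.14], [0, 0, 0, 0, 0, -0.14]],
])

```text
time: 17.6
ee_pos: [0.5516, 0.0328, 0.3814]
tcp_rot: [-179.7, -1.2, 83.4]
wrist_force: [0.0, -0.7, -0.8]
opening: 0.0302
```

>>> servo_tool([
  [[0, 0, 0, 0, 0, -0.14], [0, 0, 0, 0, 0, -0.14], [0, 0, 0, 0, 0, -0.14], [0, 0, 0, 0, 0, -0.14], [0, 0, 0, 0, 0, -0.14]],
])

```text
time: 18.1
ee_pos: [0.5517, 0.0328, 0.3814]
tcp_rot: [179.5, -1.1, 123.5]
wrist_force: [0.3, 0.1, 0.4]
opening: 0.0303
```

>>> servo_tool([
  [[0, 0, 0, 0, 0, -0.14], [0, 0, 0, 0, 0, -0.14], [0, 0, 0, 0, 0, -0.14], [0, 0, 0, 0, 0, 0], [0, 0, 0, 0, 0, 0]],
])

```text
time: 18.6
ee_pos: [0.5518, 0.0324, 0.3818]
tcp_rot: [179.1, -0.8, 147.0]
wrist_force: [-0.6, 0.4, -1.1]
opening: 0.0299
```

```bash
python3 -c "
from h import *
plan([.5695,.06,.375],179.6,maxrot=.13)
print(bot.get_obs()['q'])"
```

```text
at [0.5518 0.0324 0.3818] [179.05  -0.79 146.98] F [-0.6  0.4 -1.1] t 18.6
[[0.0,6.5,1.5,0.004,-0.0017,-0.1139],[-0.7,6.5,1.4,0.004,-0.0017,-0.1139],[-1.5,6.4,1.4,0.004,-0.0017,-0.1139],[-2.1,6.2,1.4,0.004,-0.0017,-0.1139],[-2.9,5.9,1.4,0.004,-0.0017,-0.1139]]
end [0.5695 0.06   0.375 ]
[  2.77367647  11.27669125  32.3319294  111.14298589   1.22881343
  35.79630773]
```

>>> servo_tool([
  [[0, 6.5, 1.5, 0.004, -0.002, -0.114], [-1, 6.5, 1.5, 0.004, -0.002, -0.114], [-1.5, 6.5, 1.5, 0.004, -0.002, -0.114], [-2, 6, 1.5, 0.004, -0.002, -0.114], [-3, 6, 1, 0.004, -0.002, -0.114]],
])

```text
time: 19.1
ee_pos: [0.57, 0.0599, 0.3753]
tcp_rot: [-180.0, 0.1, 179.9]
wrist_force: [0.2, -0.7, -0.0]
opening: 0.0298
```

>>> servo_tool([
  [[0, 0, 0, 0, 0, 0], [0, 0, 0, 0, 0, 0], [0, 0, 0, 0, 0, 0]],
])

```text
time: 19.4
ee_pos: [0.5698, 0.0592, 0.3758]
tcp_rot: [-180.0, 0.1, 179.6]
wrist_force: [0.5, -0.6, 0.8]
opening: 0.03
```

```bash
python3 -c "
from h import *
plan([.5695,.2438,.375],179.6)
print(bot.get_obs()['q'])
s=bot.camera('scene'); crop(s,310,60,200,150,4,'pics/s9.png')
"
```

```text
at [0.5698 0.0592 0.3758] [-1.7998e+02  1.3000e-01  1.7960e+02] F [ 0.5 -0.6  0.8] t 19.4
[[0.3,36.9,0.2,-0.0001,0.0005,0.0],[0.3,36.9,0.1,-0.0001,0.0005,0.0],[0.3,36.9,0.2,-0.0001,0.0005,0.0],[0.4,36.9,0.1,-0.0001,0.0005,0.0],[0.3,37.0,0.2,-0.0001,0.0005,0.0]]
end [0.5695 0.2438 0.375 ]
[ 5.94999554e+00  1.37454107e+01  3.45560430e+01  1.10682395e+02
 -3.17521521e-02  6.34885785e+00]
```

View pics/s9.png

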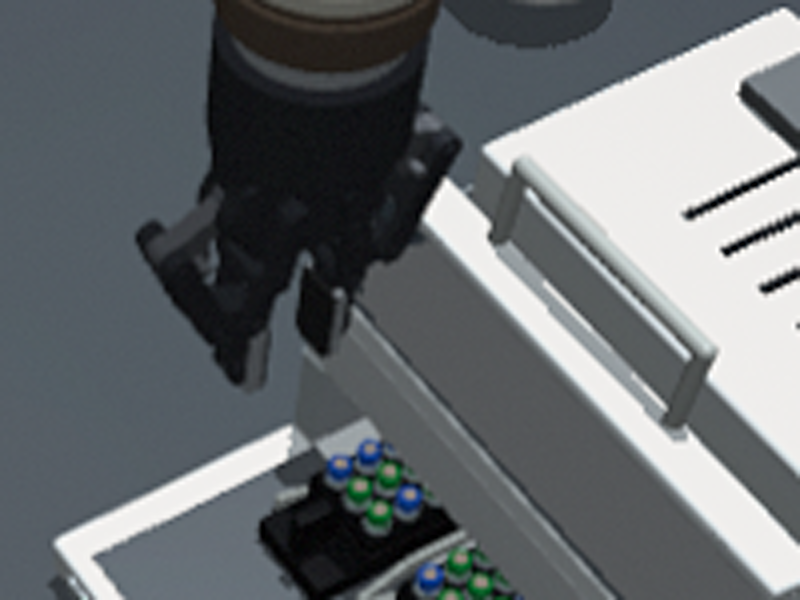

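Gripper is in front of the hood, jaws aligned across the bar. I move over the bar.

>>> servo_tool([
  [[0, 25, -3, 0, 0, 0], [0, 37, 0, 0, 0, 0], [0, 37, 0, 0, 0, 0], [0, 37, 0, 0, 0, 0], [0.5, 30, 3, 0, 0, 0]],
])

```text
time: 19.95
ee_pos: [0.5698, 0.2269, 0.3761]
tcp_rot: [180.0, 0.2, 179.7]
wrist_force: [-0.1, 0.4, 0.5]
opening: 0.0303
```

>>> servo_tool([
  [[0.5, 18, 0, 0, 0, 0], [0, 0, 0, 0, 0, 0], [0, 0, 0, 0, 0, 0], [0, 0, 0, 0, 0, 0]],
])

```text
time: 20.35
ee_pos: [0.5697, 0.2422, 0.3762]
tcp_rot: [-180.0, 0.2, 179.7]
wrist_force: [0.2, -0.0, -0.4]
opening: 0.0297
```

```bash
python3 -c "
from h import *
plan([.5695,.2438,.325],179.6)
s=bot.camera('scene'); crop(s,370,20,160,120,5,'pics/s10.png')
p=bot.camera('wrist'); cv2.imwrite('pics/w10.png',p['color'][:,:,::-1])
print(proj(p,[[.5695-.0005*0+d,.2438,.3145] for d in(-.065,0,.065)]))
import pickle; pickle.dump(p,open('w10.pkl','wb'))
"
```

```text
at [0.5697 0.2422 0.3762] [-1.7998e+02  1.6000e-01  1.7972e+02] F [ 0.2 -0.  -0.4] t 20.35
[[0.2,0.8,25.6,-0.0002,0.0014,0.0011],[0.1,0.8,25.6,-0.0002,0.0014,0.0011]]
end [0.5695 0.2438 0.325 ]
[[323.3732589  151.99117828]
 [323.64385155 279.13683141]
 [323.865504   382.40827425]]
```

View pics/s10.png

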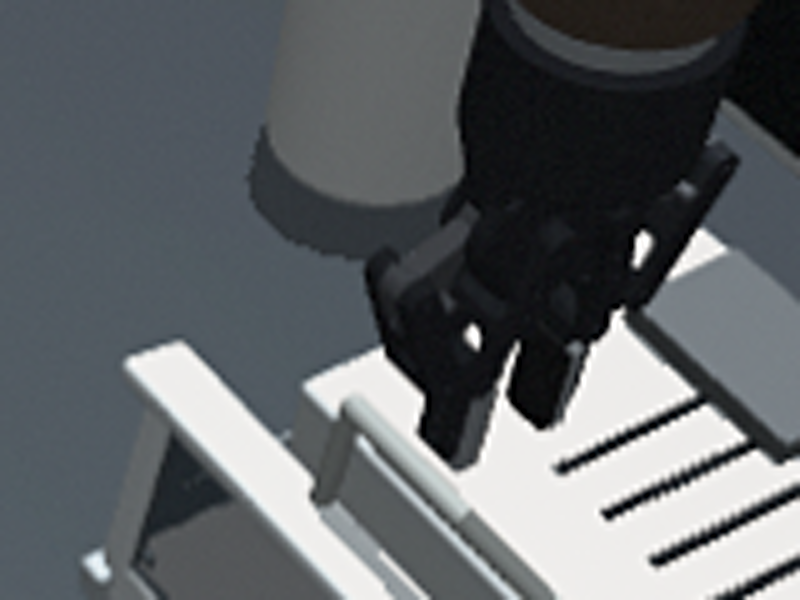

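View pics/w10.png

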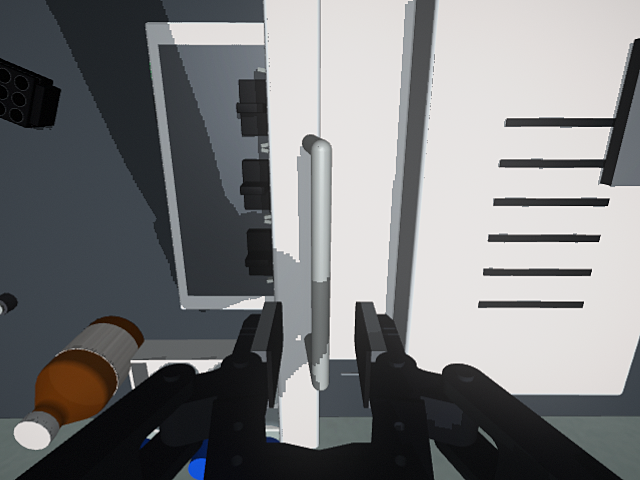

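Bar (column 320) lies midway between the pads (282 and 357). I lower and pinch.

>>> servo_tool([
  [[0, 0, 15, 0, 0, 0], [0, 0, 20, 0, 0, 0], [0, 0, 14, 0, 0, 0], [0, 0, 6, 0, 0, 0], [0, 0, 0, 0, 0, 0]],
])

```text
time: 20.95
ee_pos: [0.5696, 0.2427, 0.3205]
tcp_rot: [-180.0, 0.1, 179.8]
wrist_force: [-0.4, 0.7, 0.9]
opening: 0.0301
```

>>> servo_tool([
  [[0, 0, 0, 0, 0, 0], [0, 0, 0, 0, 0, 0], [0, 0, 0, 0, 0, 0], [0, 0, 0, 0, 0, 0], [0, 0, 0, 0, 0, 0]],
], gripper=6, newtons=40)

```text
time: 21.45
ee_pos: [0.5699, 0.2432, 0.3219]
tcp_rot: [-180.0, 0.2, 179.8]
wrist_force: [-0.2, -2.0, 5.9]
opening: 0.0083
```

```bash
python3 -c "
from h import *
plan([.5695,.2438,.325],179.6)
s=bot.camera('scene'); crop(s,370,20,160,120,5,'pics/s11.png')
"
```

```text
at [0.5699 0.2432 0.3219] [-180.      0.24  179.8 ] F [-0.2 -2.   5.9] t 21.45
[[0.4,0.6,-3.1,0.0,0.0041,0.0035]]
end [0.5695 0.2438 0.325 ]
```

View pics/s11.png

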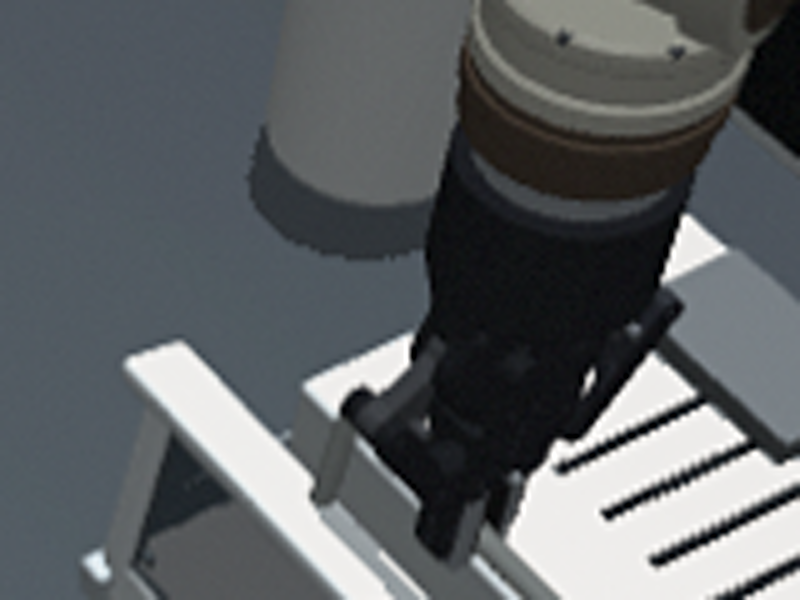

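Bar is gripped (8 mm reading). I plan the arc.

```bash
cat > arc.py <<'E'
import numpy as np,sys
y0,z0=float(sys.argv[1]),float(sys.argv[2]); f0=float(sys.argv[3]); f1=float(sys.argv[4]); n=int(sys.argv[5])
f=np.linspace(f0,f1,n+1); P=np.c_[-.168*np.cos(f),.168*np.sin(f)]*1e3
acc=np.zeros(2);rows=[]
for i in range(n):
    d=P[i+1]-P[0]-acc; d=np.round(d*2)/2; acc+=d; rows.append([0,d[0],-d[1],0,0,0])
for i in range(0,n,5): print([[float(x) for x in r[:3]] for r in rows[i:i+5]], "end phi %.2f TCP y %.4f z %.4f"%(f[min(i+5,n)],y0+(P[min(i+5,n)]-P[0])[0]/1e3,z0+(P[min(i+5,n)]-P[0])[1]/1e3))
E
python3 arc.py .2432 .3219 1.707 -.349 30
```

```text
[[0.0, -11.5, -1.0], [0.0, -11.5, -0.5], [0.0, -11.5, 0.5], [0.0, -11.5, 1.0], [0.0, -11.5, 2.0]] end phi 1.36 TCP y 0.1859 z 0.3199
[[0.0, -11.0, 3.0], [0.0, -11.0, 3.5], [0.0, -10.5, 4.0], [0.0, -10.5, 5.0], [0.0, -10.0, 5.5]] end phi 1.02 TCP y 0.1327 z 0.2988
[[0.0, -9.5, 6.5], [0.0, -9.5, 7.0], [0.0, -8.5, 7.5], [0.0, -8.0, 8.0], [0.0, -7.5, 9.0]] end phi 0.68 TCP y 0.0897 z 0.2610
[[0.0, -7.0, 9.0], [0.0, -6.0, 10.0], [0.0, -6.0, 10.0], [0.0, -4.5, 10.5], [0.0, -4.5, 10.5]] end phi 0.34 TCP y 0.0618 z 0.2109
[[0.0, -3.5, 11.0], [0.0, -2.5, 11.0], [0.0, -2.0, 11.5], [0.0, -1.0, 11.5], [0.0, -0.5, 11.5]] end phi -0.01 TCP y 0.0524 z 0.1544
[[0.0, 0.5, 11.5], [0.0, 1.5, 11.5], [0.0, 2.0, 11.5], [0.0, 3.0, 11.0], [0.0, 3.5, 11.0]] end phi -0.35 TCP y 0.0625 z 0.0980
```

>>> servo_tool([
  [[0, -11.5, -1, 0, 0, 0], [0, -11.5, -0.5, 0, 0, 0], [0, -11.5, 0.5, 0, 0, 0], [0, -11.5, 1, 0, 0, 0], [0, -11.5, 2, 0, 0, 0]],
])

```text
time: 22.0
ee_pos: [0.5695, 0.1859, 0.3192]
tcp_rot: [179.9, 0.2, 179.8]
wrist_force: [-1.0, 4.4, 2.8]
opening: 0.0085
```

>>> servo_tool([
  [[0, -11, 3, 0, 0, 0], [0, -11, 3.5, 0, 0, 0], [0, -10.5, 4, 0, 0, 0], [0, -10.5, 5, 0, 0, 0], [0, -10, 5.5, 0, 0, 0]],
])

```text
time: 22.5
ee_pos: [0.5692, 0.132, 0.2972]
tcp_rot: [-180.0, 0.1, 179.8]
wrist_force: [-2.2, 5.1, 4.7]
opening: 0.0081
```

```bash
python3 -c "
from h import *
o=bot.get_obs(); print(o['ee_pos'],o['wrist_force'],o['torque'])
s=bot.camera('scene'); crop(s,330,60,200,150,4,'pics/s12.png')
"
```

```text
[0.56924425 0.13195766 0.29717101] [-2.21482371  5.1257534   4.72330108] [ 0.88893555  0.34121532 -0.01636762]
```

View pics/s12.png

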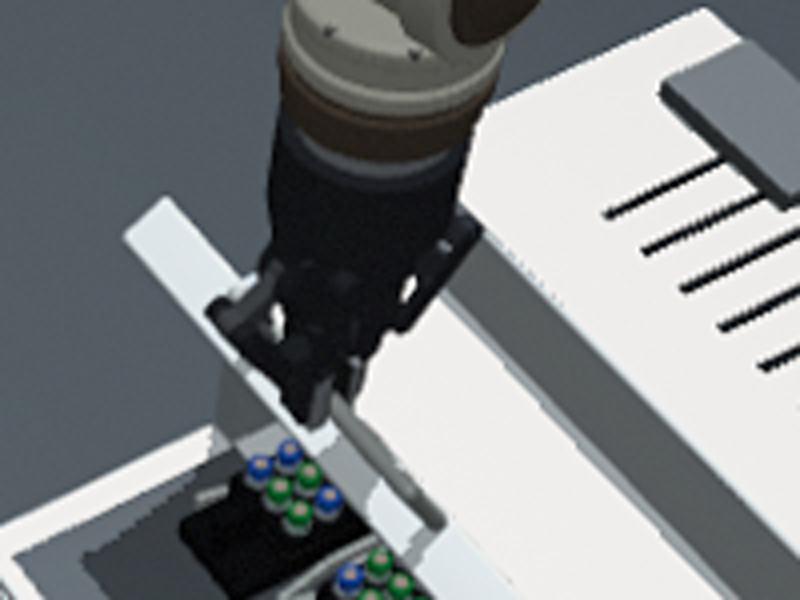

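Hood is coming forward with the bar in the fingers, forces about 7 N. I continue along the arc.

>>> servo_tool([
  [[0, -9.5, 6.5, 0, 0, 0], [0, -9.5, 7, 0, 0, 0], [0, -8.5, 7.5, 0, 0, 0], [0, -8, 8, 0, 0, 0], [0, -7.5, 9, 0, 0, 0]],
])

```text
time: 23.05
ee_pos: [0.5691, 0.089, 0.2591]
tcp_rot: [-180.0, 0.1, 179.8]
wrist_force: [-4.3, 3.5, 1.1]
opening: 0.0079
```

>>> servo_tool([
  [[0, -7, 9, 0, 0, 0], [0, -6, 10, 0, 0, 0], [0, -6, 10, 0, 0, 0], [0, -4.5, 10.5, 0, 0, 0], [0, -4.5, 10.5, 0, 0, 0]],
])

```text
time: 23.55
ee_pos: [0.5693, 0.0614, 0.2088]
tcp_rot: [-180.0, 0.1, 179.8]
wrist_force: [-2.4, 4.4, 2.4]
opening: 0.008
```

>>> servo_tool([
  [[0, -3.5, 11, 0, 0, 0], [0, -2.5, 11, 0, 0, 0], [0, -2, 11.5, 0, 0, 0], [0, -1, 11.5, 0, 0, 0], [0, -0.5, 11.5, 0, 0, 0]],
])

```text
time: 24.05
ee_pos: [0.5695, 0.0523, 0.1523]
tcp_rot: [-180.0, 0.1, 179.8]
wrist_force: [-3.9, 4.5, 4.0]
opening: 0.0081
```

>>> servo_tool([
  [[0, 0.5, 11.5, 0, 0, 0], [0, 1.5, 11.5, 0, 0, 0], [0, 2, 11.5, 0, 0, 0], [0, 3, 9, 0, 0, 0], [0, 2, 5, 0, 0, 0]],
])

```text
time: 24.55
ee_pos: [0.5696, 0.06, 0.1032]
tcp_rot: [-179.8, 0.1, 179.8]
wrist_force: [-1.7, -10.7, -0.2]
opening: 0.0085
```

>>> servo_tool([
  [[0, 1, 4, 0, 0, 0], [0, 0.5, 2, 0, 0, 0], [0, 0, 0, 0, 0, 0]],
])

```text
time: 24.85
ee_pos: [0.5696, 0.0618, 0.0974]
tcp_rot: [-179.8, 0.1, 179.8]
wrist_force: [0.3, -6.3, -2.7]
opening: 0.0083
```

>>> servo_tool([
  [[0, 0, 1.5, 0, 0, 0], [0, 0, 1.5, 0, 0, 0], [0, 0, 0, 0, 0, 0]],
])

```text
time: 25.15
ee_pos: [0.5696, 0.0626, 0.0952]
tcp_rot: [-179.9, 0.1, 179.8]
wrist_force: [-0.4, -4.5, -0.9]
opening: 0.0081
```

```bash
python3 -c "
from h import *
s=bot.camera('scene'); crop(s,310,80,200,150,4,'pics/s13.png')
o=bot.get_obs();print(o['ee_pos'],o['wrist_force'])
"
```

```text
[0.56964987 0.06258307 0.09524333] [-1.42420431 -3.41986908 -1.64486436]
```

View pics/s13.png

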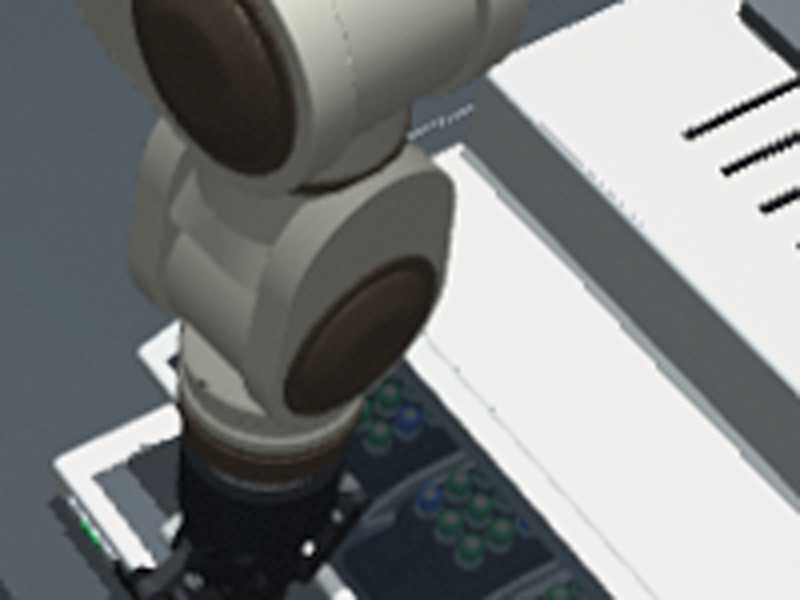

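>>> servo_tool([
  [[0, 0.5, 1.5, 0, 0, 0], [0, 0.5, 1.5, 0, 0, 0]],
])

```text
time: 25.4
ee_pos: [0.5698, 0.0626, 0.0946]
tcp_rot: [-179.8, 0.2, 179.8]
wrist_force: [-10.9, -12.3, 23.6]
opening: 0.0081
```

>>> servo_tool([
  [[0, 0.5, 1.5, 0, 0, 0], [0, 0.5, 1.5, 0, 0, 0]],
])

```text
time: 25.6
ee_pos: [0.5699, 0.0627, 0.0944]
tcp_rot: [-179.7, 0.3, 179.7]
wrist_force: [-20.2, -18.4, 44.4]
opening: 0.0083
```

At the stop (44 N up). I relieve, open and lift off.

>>> servo_tool([
  [[0, -0.5, -2, 0, 0, 0], [0, -0.5, -1.5, 0, 0, 0], [0, 0, 0, 0, 0, 0]],
])

```text
time: 25.9
ee_pos: [0.5697, 0.0626, 0.0947]
tcp_rot: [-179.8, 0.2, 179.8]
wrist_force: [-6.1, -9.5, 12.5]
opening: 0.0081
```

>>> servo_tool([
  [[0, 0, 0, 0, 0, 0], [0, 0, 0, 0, 0, 0], [0, 0, 0, 0, 0, 0], [0, 0, 0, 0, 0, 0]],
], gripper=28)

```text
time: 26.3
ee_pos: [0.5697, 0.064, 0.0931]
tcp_rot: [-180.0, 0.1, 179.8]
wrist_force: [0.1, 0.8, -0.4]
opening: 0.0275
```

>>> servo_tool([
  [[0, 0, -5, 0, 0, 0], [0, 0, -10, 0, 0, 0], [0, 0, -20, 0, 0, 0], [0, 0, -25, 0, 0, 0], [0, 0, -30, 0, 0, 0]],
])

```text
time: 26.8
ee_pos: [0.5691, 0.0638, 0.1845]
tcp_rot: [-180.0, 0.1, 179.8]
wrist_force: [0.8, 0.8, -0.0]
opening: 0.0279
```

>>> servo_tool([
  [[0, 0, -30, 0, 0, 0], [0, -30, -30, 0, 0, 0], [0, -45, -10, 0, 0, 0], [0, -45, 0, 0, 0, 0], [0, -45, 0, 0, 0, 0]],
])

```text
time: 27.3
ee_pos: [0.5688, -0.1026, 0.2551]
tcp_rot: [-180.0, 0.3, 179.9]
wrist_force: [1.2, 0.0, -0.7]
opening: 0.0282
```

>>> servo_tool([
  [[0, -45, 0, 0, 0, 0], [0, -45, 0, 0, 0, 0], [0, -30, 0, 0, 0, 0], [0, 0, 0, 0, 0, 0], [0, 0, 0, 0, 0, 0]],
])

```text
time: 27.8
ee_pos: [0.5682, -0.2217, 0.2539]
tcp_rot: [-180.0, 0.2, 179.7]
wrist_force: [-0.3, 0.6, -0.3]
opening: 0.0279
```

```bash
python3 -c "
from h import *
o=bot.get_obs();print(o['ee_pos'],o['wrist_force'],o['time'])
s=bot.camera('scene'); cv2.imwrite('pics/s14f.png',s['color'][:,:,::-1]);crop(s,310,80,200,150,4,'pics/s14.png')
t=bot.camera('top'); cv2.imwrite('pics/t14f.png',t['color'][:,:,::-1]);crop(t,130,100,200,150,4,'pics/t14.png')
v=[0.56965,0.22116,np.radians(89.6)]
for a in(0,.03,.06,.1):
    b=pose(v[:2],v[2],[[-.168*np.cos(a-.349),y,.148+.168*np.sin(a-.349)] for y in(.065,-.065)])
    print(a,((proj(s,b)-[310,80])*4).round(0).tolist(),((proj(t,b)-[130,100])*4).round(0).tolist())
"
```

```text
[ 0.56819997 -0.22171471  0.25389155] [-0.32807616  0.57388068 -0.27205744] 27.8
0 [[169.0, 531.0], [311.0, 716.0]] [[571.0, 573.0], [572.0, 331.0]]
0.03 [[167.0, 527.0], [309.0, 712.0]] [[573.0, 572.0], [573.0, 329.0]]
0.06 [[165.0, 523.0], [307.0, 709.0]] [[575.0, 571.0], [575.0, 327.0]]
0.1 [[162.0, 517.0], [306.0, 704.0]] [[577.0, 570.0], [577.0, 325.0]]
```

View pics/s14.png

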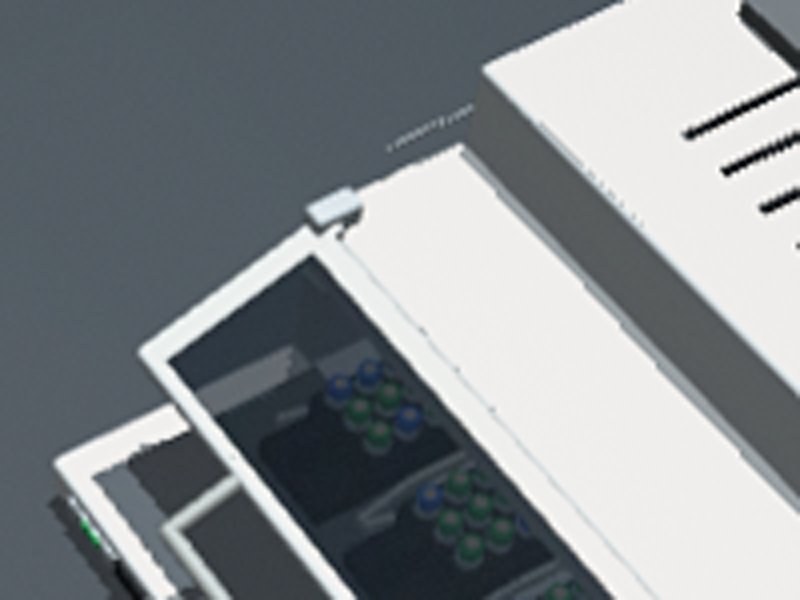

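View pics/t14.png

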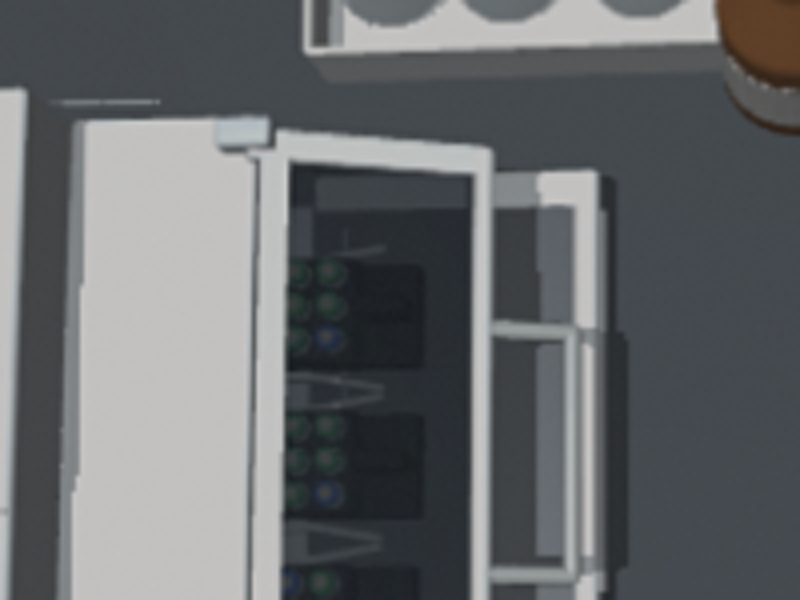

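View pics/s14f.png

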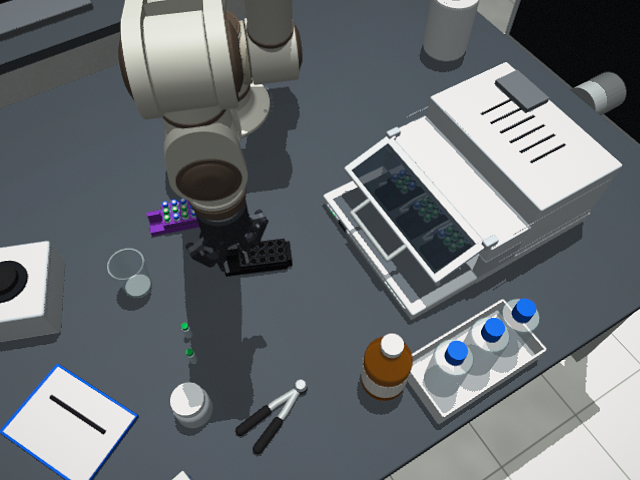

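```bash
python3 -c "
from h import *
print(bot.job_done()); print(bot.get_obs()['time'])"
```

```text
the job is handed in; nothing more can be done
None
the job is handed in; nothing more can be done
```

The full tray is home in the free lane, the one nearest the robot, and the hood is down. I handed the job in at about 28 s. I got no verdict back, so the outcome rests on my own checks.

**What I did:** I gripped the tray at its balance point and set it nose first in the lane mouth. I slid it 33 mm while still gripped, then pushed it by the fin with shut fingers. I closed the hood by pinching its bar along its arc, then released it and moved the arm clear.

**Last checks:**
- **Tray home:** the push force jumped to about 16 N at TCP y = 0.1471, against a predicted stop position of 0.1477. The wrist picture with the hood still up showed the tray's tail about 1 mm from the predicted home edge, straight between the rails. After the hood was shut, its vials were at the same pixels in the scene camera.
- **Hood down:** it pressed on its stop with 44 N, well below the 120 N wrist limit. The bar then appeared where an angle of 0 rad predicts it, in both the scene and top cameras.
- **Other things:** the scene picture shows the loose items and the other trays where they were at the start. I judged this by eye and did not measure it. The arm is clear of everything, with wrist force near zero.

**What disagreed:**
- Tray_b's tail stood about 3 mm further out than I predicted for home. It already stood there before I placed the tray, and I left it alone.
- Turning to yaw 0 for the bar brought joint 6 to 179.94°, just short of its 180° limit. I turned the other way and used the equivalent half-turn grasp.

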